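Clear the trunking offcuts and put the scraper away

ROBOT

A 6-joint arm with a two-finger parallel gripper is mounted at the origin on the work surface. World frame = base frame: x ahead of the robot, y to its left, z up, the work surface at z = 0. Lengths are in m, angles in rad, forces in N, time in s.
With the tool pointing down it reaches from about 0.35 to 0.875 m from the base axis. Payload 4.2 kg.
Tool frame: the origin (TCP) lies between the finger pads; the fingertips stand 19 mm ahead of it and the grasp point (between the pads) is the TCP; z points along the fingers, y is the line along which they close (so a half turn about z gives the same grasp; the last joint's range is limited). The gripper opens to 87 mm and grips with 3 to 60 N. Pads are 19 mm wide; open, the fingers measure 117 mm over their backs; the gripper's body (75 mm by 190 mm) begins 51 mm behind the grasp point.
Start: joints at [1.449, 0.385, 0.008, 0, -1.194, -0.259], TCP at [0.232, 0.58, 0.242] pointing down, gripper open.
Joint ranges: [-3.14, 3.14], [-1.21, 2.06], [-1.07, 1.41], [-3.16, 2.05], [-2.99, -0.16], [-3.1, 3.1]. Speed limits (rad/s): [2.79, 2.79, 3.14, 3.14, 3.14, 3.14].

INTERFACE

Orientations are given as a unit quaternion [w, x, y, z].
In Python, from cell import arm gives the robot as it stands. The module is installed in compiled form; this text tells all that it offers.
- The arm moves only by the tool drive_tool, never from a script. Its arguments are lists of equal length, an entry for each row: "xyz": the shift along the tool's x, y, z each as a share of 100 mm, from -1 to 1, a list of three; "rot": the turn, a rotation vector about the tool's x, y, z each as a share of 90 degrees, from -1 to 1, a list of three; "gripper": the opening, from -1 (shut) to 1 (fully open). In form: {"xyz": [[x, y, z], ...], "rot": [[ax, ay, az], ...], "gripper": [gripper, ...]}. A call has 1 to 20 rows; each row shifts and turns the commanded pose from where the row before left it, along the tool's axes as they then stand; what a row does not reach is not made up. A row lasts 1/12 s, in which the tool goes at most 41.7 mm and 7.16 degrees, less where a joint would pass 70% of its speed; a pose out of reach is approached as far as the arm can. A call with a number of a shift or a turn outside -1 to 1 is refused whole. A call with a gripper value outside its range is refused whole. The fingers move at their own pace and stop on an object; "newtons" is the grip in N (left out, the last holds). Time passes only in rows, so rows that do not move let the fingers close. It gives the time, the measured TCP pose, the force, the opening and the grip force at its end, in the units of the state.
- arm.read_state(): the state, without advancing time (a new reading comes with each control period).
- arm.grab_frame(name): name is "side" or "top" or "wrist"; returns (picture, depth): 384x512x3 uint8, blue, green, red; 384x512 float32, m along the optical axis (not along the pixel's ray), 0 where there is no reading.
- arm.camera_model(name): a dict with "K" (3x3 intrinsics, pixels), "origin" and "attitude" of the camera in the world. Camera axes: x right, y up, looking along -z (the intrinsics and any distortion apply to the point x, -y, -z); pixel columns grow to the right and rows downward; lengths in m; the calibration is good to about 2 mm. A picture is of the moment at which its call begins: read the wrist's pose just before it. camera_model takes no time and is no camera call; for the wrist camera it gives the pose at the moment of the call.
- arm.job_done(): hands the job in; it is judged then, once.
Trained networks look in the newest picture that a camera, given by its name, has taken for a name from the list of things; names that differ only in an ending like _2 or _b are one class to them, and where a whole thing is asked for, a point or a joint stands for the part that bears it (a point fixed in the world has none). Each returns a list of dicts, best first, with "p" (0 to 1); they miss things now and then, are a little off and sometimes report something else, mostly with a low value. They report only what shows in the picture. A call takes as long as a camera call. They do not tell look-alikes from the thing itself.
- arm.find_in(camera, name): "rect" ([left, top, right, bottom] in pixels, round what is visible of it).
- arm.masks_of(camera, name): "pixels" (384x512 bool, what is visible of it) and "rect" ([left, top, right, bottom] in pixels, round what is visible of it).
- arm.pinpoint(camera, name): "uv" ([column, row] in pixels: a listed point, or the origin of a listed thing).
The state is a dict: "clock": time; "qpos": joint angles; "joint_velocities": joint speeds; "joint_efforts": joint torques, N m; "tcp_pos": TCP position; "orientation": TCP orientation; "ft_force": force on the tool from outside, world axes, zero at the start; "torque": the same for the moment, N m; "gripper_width": finger opening in m; "grasp_force": force on a finger pad.
Only numpy, scipy, OpenCV 4.12 (cv2) and the standard library are available. Lean on these libraries where they do the work, as an engineer would, in place of code of your own. Each camera call takes 0.05 s, during which the arm holds its last target. There are 200 camera calls.

TASK

Tidy the bench: put every loose PVC trunking offcut into the dump pan while it stands on the bench, then lift the pan by its red handle and tip the whole load into the blue scrap bin (one that misses the bin may be put in by hand), and set the empty pan back flat and squarely on its black rubber mat. The scraper belongs in the beech holder: slide its blade into the slot until the handle's shoulder is up against the block, and leave it there. Do not shift the black ceiling rose or the red pliers.

Things in the scene. Friction and masses are not known exactly. Their poses are not given: they have to be found in the camera images.
- offcut1: Offcut of PVC trunking, a box-shaped piece 80 mm long (its x axis) x 38 mm (y) x 32 mm (z), light grey, about 60 g. Origin at its centre. Lies on the bench at the start on an 80 x 38 face (32 mm high); may be absent.
- offcut2: Offcut of PVC trunking, a box-shaped piece 80 mm long (its x axis) x 38 mm (y) x 32 mm (z), white, about 60 g. Origin at its centre. Lies on the bench at the start on an 80 x 38 face (32 mm high); may be absent.
- offcut3: Offcut of PVC trunking, a box-shaped piece 80 mm long (its x axis) x 38 mm (y) x 32 mm (z), light grey, about 60 g. Origin at its centre. Lies on the bench at the start on an 80 x 38 face (32 mm high); may be absent.
- offcut4: Offcut of PVC trunking, a box-shaped piece 80 mm long (its x axis) x 38 mm (y) x 32 mm (z), white, about 60 g. Origin at its centre. Lies on the bench at the start on an 80 x 38 face (32 mm high); may be absent.
- pan: Aluminium dump pan, loose, 0.4 kg, 210 mm wide (y), floor 4 mm thick. Origin on the underside, in the floor's middle; z up. Side walls (y = +-103) and back wall (x = +78) 4 mm thick, 50 mm high. No front wall: at the -x end the floor ramps up from x = -50 to the pouring lip. Friction about 0.6, so pour by lowering the lip 60 to 70 degrees.
- pan_handle (a point): Centre of the pan's red handle, at x = 92, y = 0, z = 77 in the pan's frame: a bar behind the back wall, 20 mm thick (x, from 82 to 102), 100 mm long (y), 25 mm high (from z = 65 to 90). Grip it from above across its thickness, fingers closing along the pan's x.
- pan_lip (a point): Middle of the pan's pouring lip, at x = -87, y = 0, z = 12 in the pan's frame.
- mat: Black rubber mat, fixed to the bench, 190 x 240 x 3 mm; origin under its centre. The pan starts on it, about centred (pan origin over mat origin) with the axes parallel.
- bin: Blue open-topped scrap bin, fixed, 240 mm (x) x 300 mm (y) x 80 mm high, walls and floor 6 mm; origin under its centre.
- scraper: Flat scraper, 180 g, lying flat. Origin on the underside at the shoulder where handle and blade meet; x along the blade away from the handle, z up. Steel blade from x = 0 to 72, 60 mm wide (y), 4 mm thick (z 0 to 4). Dark wooden handle from x = -110 to 0, 24 mm wide, 28 mm high, flush with the blade underneath. Centre of mass near x = -14.
- scraper_tip (a point): Middle of the scraper blade's front edge (x = +72 in the scraper's frame).
- holder: Beech block, fixed, a black inlay on top just above the slot (its open end is the mouth), 95 mm (x) x 110 mm (y) x 80 mm high; origin under its centre. A level slot opens in its -x face (at x = -47.5): 68 mm wide (y from -34 to +34), 10 mm high (z 45 to 55), 75 mm deep towards +x (to x = +27.5). Scraper home: its tip at x = +24.5; it may droop a few degrees..
- holder_mouth (a point): Centre of the slot's mouth in the holder's front face, 50 mm above the bench; x axis points into the slot.
- rose: Black bakelite ceiling rose, 90 mm across, 34 mm high, loose; a bystander. Origin under its centre.
- pliers: Steel pliers with red handles, about 175 mm long and 18 mm high, lying on the bench; a bystander. Origin near the pivot.
Not all that is in view belongs to the job. What is shaped like the offcut4 but green or yellow is not meant.

How it is judged:
By the outcome, as a careful person would: the job done as asked, in the order asked, and still so for the second after the job is handed in, with the robot touching nothing.
Of offcut1, offcut2, offcut3, offcut4 only 2 to 4 are there at a start; the rules pass over those that are not, and their reading is None.
At some moment in a run one of offcut1, offcut2, offcut3, offcut4 may be knocked a few centimetres aside while the robot is not near it.
It also fails if it takes over 210 s, if anything falls off the work surface, if the arm or the gripper's body presses on something with over 40 N, if the wrist force passes 120 N, or if a joint passes its speed limit or range.

## Working session

There is one attempt and no reset: what is moved stays moved. The work goes in short steps, Python scripts to look and compute and a tool call to move; the robot and the scene stay as the last step left them, time stands still between calls to the robot, and variables do not carry over. Pictures are saved under pics/ and viewed, at most 14 in all, crops included, and the job is handed in when it is done.

Besides the shell and the picture viewer there is one more tool, called after ">>>" by a JSON object that holds its "method" and its "body". drive_tool: Moves the arm, as the interface text tells. Its arguments: {"type":"object","properties":{"xyz":{"type":"array","items":{"type":"array","items":{"type":"number"}}},"rot":{"type":"array","items":{"type":"array","items":{"type":"number"}}},"gripper":{"type":"array","items":{"type":"number"}},"newtons":{"type":"number"}},"required":["xyz","rot","gripper"]}

```bash
mkdir -p pics; cat > h.py <<'E'
import numpy as np, cv2
from scipy.spatial.transform import Rotation as R
from cell import arm
def cam(name):
    m=arm.camera_model(name); K=np.array(m["K"]); o=np.array(m["origin"]); a=np.array(m["attitude"],float)
    A=a if a.shape==(3,3) else R.from_quat(a[[1,2,3,0]]).as_matrix()
    return K,o,A
def cloud(name,depth,c=None):
    K,o,A=c or cam(name)
    v,u=np.mgrid[:depth.shape[0],:depth.shape[1]]
    z=depth; p=np.stack([(u-K[0,2])/K[0,0]*z,-(v-K[1,2])/K[1,1]*z,-z],-1)
    return p@A.T+o
def onplane(uv,h,c):
    K,o,A=c
    d=A@np.array([(uv[0]-K[0,2])/K[0,0],-(uv[1]-K[1,2])/K[1,1],-1])
    return o+d*(h-o[2])/d[2]
def st():
    s=arm.read_state(); q=s["orientation"]; M=R.from_quat(np.array(q)[[1,2,3,0]]).as_matrix()
    return s,np.array(s["tcp_pos"]),M
E
python3 - <<'E'
from h import *
print(arm.camera_model("top")); print(arm.read_state())
for n in("top","side"):
    im,d=arm.grab_frame(n); cv2.imwrite(f"pics/{n}0.png",im); np.save(f"{n}0.npy",d)
    c=cam(n);P=cloud(n,d,c)
    for t in["offcut1","offcut2","pan","pan_handle","pan_lip","mat","bin","scraper","scraper_tip","holder","holder_mouth","rose","pliers"]:
        for r in arm.pinpoint(n,t)[:6]:
            u,v=np.array(r["uv"]).round().astype(int)
            w=P[v,u] if 0<=v<384 and 0<=u<512 else None
            print(n,t,round(r["p"],2),u,v,None if w is None else w.round(3), onplane((u,v),0,c).round(3))
E
```

```text
{'K': array([[389.81525428,   0.        , 255.53976081],
       [  0.        , 389.81525428, 188.35060271],
       [  0.        ,   0.        ,   1.        ]]), 'origin': array([ 0.41308557, -0.07407756,  1.16522966]), 'attitude': array([ 0.71281821,  0.03512927, -0.03016696, -0.69981861])}
{'clock': 0.0, 'qpos': array([ 1.44863232e+00,  3.85536955e-01,  6.63226521e-03, -5.24013007e-04,
       -1.19399186e+00, -2.58611116e-01]), 'joint_velocities': array([-0.00039329, -0.00033518, -0.00077899, -0.00076538, -0.00018775,
       -0.00261128]), 'joint_efforts': array([ 7.68640984e-05, -3.90670681e+01,  1.87405014e+01,  4.21979919e+00,
        1.09639275e-02, -1.93924525e-04]), 'tcp_pos': array([0.23203487, 0.57972632, 0.2404702 ]), 'orientation': array([ 1.06427062e-03,  9.81912100e-01, -1.89334272e-01, -1.71370762e-04]), 'ft_force': array([-0.84907269, -0.00436948,  0.03423692]), 'torque': array([ 0.02808624, -0.05214252,  0.01176429]), 'grasp_force': 0.0, 'gripper_width': 0.08701216695817017}
top offcut1 0.78 310 214 [ 0.446 -0.225  0.031] [ 0.447 -0.229  0.   ]
top offcut1 0.73 318 26
[... 1928 characters left out ...]
_lip 0.9 247 210 [ 0.513 -0.01  -0.002] [ 0.512 -0.013  0.   ]
side bin 0.94 193 178 [0.408 0.224 0.056] [0.449 0.335 0.   ]
side scraper 0.93 350 272 [ 0.573 -0.461  0.015] [ 0.587 -0.45   0.   ]
side scraper 0.28 270 205 [ 0.595 -0.037  0.008] [ 0.602 -0.026  0.   ]
side scraper_tip 0.64 370 262 [ 0.669 -0.447 -0.002] [ 0.667 -0.449  0.   ]
side holder 0.84 328 228 [ 0.63  -0.304  0.047] [ 0.682 -0.253  0.   ]
side holder 0.42 270 204 [ 0.602 -0.027  0.005] [ 0.606 -0.02   0.   ]
side holder_mouth 0.66 319 220 [ 0.64  -0.251  0.044] [ 0.689 -0.2    0.   ]
side rose 0.54 252 174 [0.673 0.222 0.01 ] [ 0.684  0.24  -0.   ]
side pliers 0.76 306 315 [ 0.378 -0.516  0.016] [ 0.388 -0.505  0.   ]
```

```bash
python3 -c "
import cv2
a=cv2.imread('pics/top0.png'); cv2.imwrite('pics/top0b.png',cv2.resize(a,(800,600),interpolation=cv2.INTER_CUBIC))
cv2.imwrite('pics/crop0.png',cv2.resize(a[185:285,195:375],(800,444),interpolation=cv2.INTER_CUBIC))"
```

```text
(no output)
```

View pics/top0b.png

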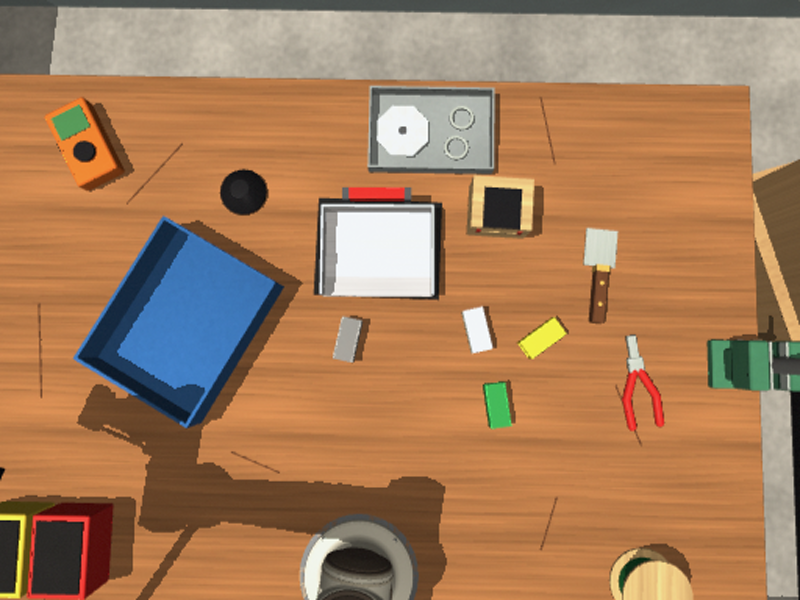

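View pics/crop0.png

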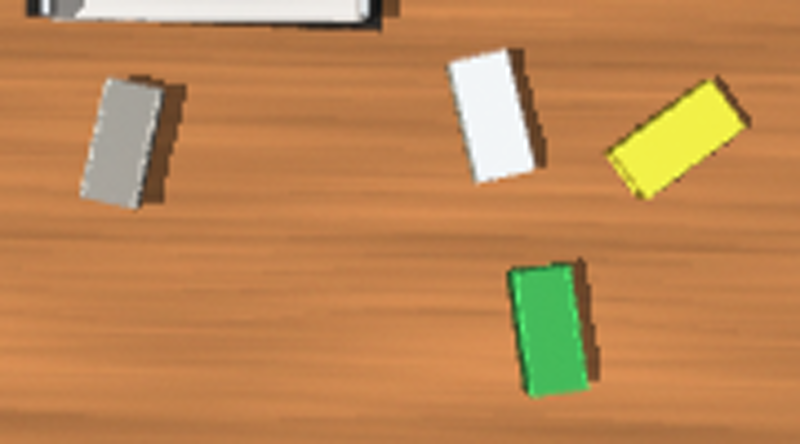

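View pics/side0.png

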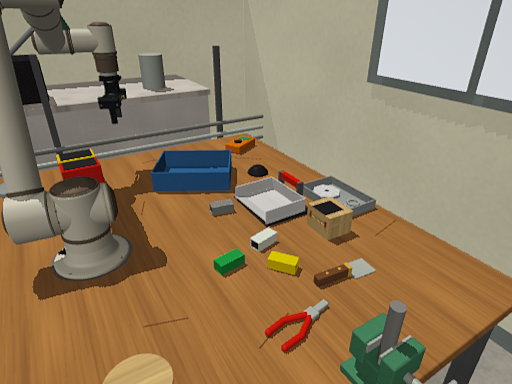

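The loose box-shaped pieces are grey (223,217), white (306,211), yellow (347,216) and green (319,259). The enlarged crop shows that only the grey and white ones match the description; yellow and green are decoys. The pan, bin, holder and scraper are where the networks reported them. Next I'll measure poses.

```bash
cat >> h.py <<'E'
def rect(P,sel):
    """min-area rectangle of selected cloud points -> centre, (long,short), yaw of long axis deg"""
    p=P[sel][:,:2].astype(np.float32)
    (c,(w,h),a)=cv2.minAreaRect(p*1000)
    if w<h: w,h,a=h,w,a+90
    a=(a+90)%180-90
    return np.round(np.array(c)/1000,4),(round(w),round(h)),round(a,1)
def offcuts(name="top"):
    im,d=arm.grab_frame(name); P=cloud(name,d); hsv=cv2.cvtColor(im,cv2.COLOR_BGR2HSV)
    for r in arm.masks_of(name,"offcut1"):
        m=r["pixels"]
        if m.sum()<40: continue
        z=np.median(P[m][:,2]); s=m&(np.abs(P[...,2]-z)<.007)
        print(round(r["p"],2),r["rect"],"z",z.round(3),"hsv",np.median(hsv[m],0),rect(P,s))
E
python3 - <<'E'
from h import *
offcuts()
d=np.load("top0.npy"); P=cloud("top",d)
M={}
for t in["pan","bin","holder","scraper","mat","rose","pliers"]:
    for r in arm.masks_of("top",t)[:1]: M[t]=r["pixels"];print(t,r["p"],r["rect"],P[r["pixels"]][:,2].min().round(3),P[r["pixels"]][:,2].max().round(3))
Z=P[...,2]
def box(x0,x1,y0,y1,z0,z1): return (P[...,0]>x0)&(P[...,0]<x1)&(P[...,1]>y0)&(P[...,1]<y1)&(Z>z0)&(Z<z1)
print("holder top",rect(P,M["holder"]&(Z>.072)&(Z<.09)))
print("bin rim",rect(P,box(.2,.7,.12,.6,.070,.09)))
print("pan walls",rect(P,box(.48,.7,-.2,.12,.047,.062)))
print("pan handle",rect(P,box(.66,.74,-.12,.08,.08,.1)))
print("scraper handle",rect(P,M["scraper"]&(Z>.02)),"blade",rect(P,M["scraper"]&(Z<.012)))
print("pan floor z pct",np.percentile(P[box(.57,.67,-.10,.07,-.01,.06)][:,2],[1,10,50,90,99]))
s,p,Rm=st(); print(p,Rm.round(3))
K,o,A=cam("wrist"); print("wrist cam in tool",(Rm.T@(o-p)).round(3),(Rm.T@A).round(2))
E
```

```text
0.88 [334.7, 202.1, 363.0, 228.9] z 0.032 hsv [ 30. 179. 242.] (array([ 0.4421, -0.3317]), (80, 38), -53.5)
0.83 [213.8, 202.5, 233.2, 236.0] z 0.032 hsv [ 21.  17. 167.] (array([0.4335, 0.0312]), (79, 38), -11.7)
0.83 [296.3, 199.4, 311.9, 225.6] z 0.032 hsv [102.   5. 247.] (array([ 0.4552, -0.2105]), (80, 38), 14.2)
0.8 [308.7, 244.6, 326.5, 273.5] z 0.032 hsv [ 66. 162. 187.] (array([ 0.3182, -0.2483]), (78, 38), 8.6)
pan 0.8 [203.5, 121.6, 277.4, 190.9] -0.006 1.165
bin 0.88 [47.8, 140.9, 182.0, 273.9] -0.005 1.165
holder 0.6 [297.4, 112.6, 341.8, 153.7] -0.001 1.165
scraper 0.88 [372.7, 146.4, 391.5, 204.8] -0.004 1.165
mat 0.87 [200.9, 126.4, 285.6, 193.4] -0.003 1.165
rose 0.98 [142.5, 105.9, 170.9, 136.3] -0.002 1.165
pliers 0.57 [396.0, 213.0, 422.8, 274.0] -0.005 1.165
holder top (array([ 0.6842, -0.2482]), (110, 97), 87.5)
bin rim (array([0.46  , 0.3366]), (302, 242), -29.3)
pan walls (array([ 0.603 , -0.0563]), (287, 177), -86.7)
pan handle (array([ 0.6946, -0.0198]), (121, 22), -88.9)
scraper handle (array([ 0.4555, -0.2843]), (416, 103), -64.8) blade (array([ 0.5635, -0.4454]), (181, 62), -5.2)
pan floor z pct [0.00222047 0.00439434 0.00731985 0.01010172 0.0123212 ]
[0.23226564 0.58022617 0.24155201] [[ 0.928 -0.372  0.   ]
 [-0.372 -0.928  0.   ]
 [ 0.    -0.    -1.   ]]
wrist cam in tool [ 0.076  0.001 -0.143] [[ 0.    0.96  0.28]
 [ 1.   -0.    0.  ]
 [ 0.    0.28 -0.96]]
```

```bash
cat >> h.py <<'E'
def plan(goal,yaw):
    """tool-down goal: turn about tool z first (share of 90deg), then the shift in tool axes (share of 100mm)"""
    s,p,M=st(); y0=np.degrees(np.arctan2(M[1,0],M[0,0])); dy=(yaw-y0+90)%180-90
    G=R.from_euler('z',yaw if abs((y0+dy-yaw+180)%360-180)<90 else yaw+180,degrees=True).as_matrix()@np.diag([1,-1,-1])
    rel=R.from_matrix(M.T@G).as_rotvec()/(np.pi/2)
    print("t",round(s["clock"],2),"p",p.round(4),"rot",rel.round(3),"shift",(G.T@(np.array(goal)-p)/.1).round(3))
def rep():
    s,p,M=st(); print(round(s["clock"],2),p.round(4),"yaw",np.degrees(np.arctan2(M[1,0],M[0,0])).round(2),"tilt",np.degrees(np.arccos(-M[2,2])).round(2),"F",np.round(s["ft_force"],1),"w",round(s["gripper_width"],4),"g",round(s["grasp_force"],1),"q",np.round(s["qpos"],2))
E
python3 - <<'E'
from h import *
plan([.4335,.0312,.12],-11.7)
E
```

```text
t 1.85 p [0.2323 0.5802 0.2416] rot [-0.    -0.    -0.112] shift [3.084 4.968 1.216]
```

>>> {"method": "drive_tool", "body": {"xyz": [[0,0,0],[0,0,0],[0.19,0.31,0.07],[0.19,0.31,0.07],[0.19,0.31,0.07],[0.19,0.31,0.07],[0.19,0.31,0.07],[0.19,0.31,0.07],[0.19,0.31,0.07],[0.19,0.31,0.07],[0.19,0.31,0.07],[0.19,0.31,0.07],[0.19,0.31,0.07],[0.19,0.31,0.07],[0.19,0.31,0.07],[0.19,0.31,0.07],[0.19,0.31,0.07],[0.19,0.31,0.07],[0,0,0],[0,0,0]], "rot": [[0,0,-0.056],[0,0,-0.056],[0,0,0],[0,0,0],[0,0,0],[0,0,0],[0,0,0],[0,0,0],[0,0,0],[0,0,0],[0,0,0],[0,0,0],[0,0,0],[0,0,0],[0,0,0],[0,0,0],[0,0,0],[0,0,0],[0,0,0],[0,0,0]], "gripper": [1,1,1,1,1,1,1,1,1,1,1,1,1,1,1,1,1,1,1,1], "newtons": 25}}

```text
clock: 3.52
tcp_pos: [0.4291, 0.031, 0.1292]
orientation: [0.0, 0.995, -0.104, -0.0]
ft_force: [-0.8, 0.7, 0.0]
gripper_width: 0.0873
grasp_force: 0.0
```

```bash
python3 - <<'E'
from h import *
rep(); plan([.4335,.0312,.024],-11.7); offcuts(); offcuts("wrist")
E
```

```text
3.52 [0.4291 0.031  0.1292] yaw -11.99 tilt 0.05 F [-0.8  0.7  0. ] w 0.0873 g 0.0 q [ 0.45  0.18 -0.61  0.   -0.78  0.91]
t 3.52 p [0.4291 0.031  0.1292] rot [ 0.     0.    -0.003] shift [ 0.042 -0.011  1.052]
0.91 [296.1, 200.2, 315.1, 226.2] z 0.032 hsv [102.   5. 247.] (array([ 0.4551, -0.2107]), (80, 39), 14.0)
0.85 [331.8, 202.9, 362.3, 228.9] z 0.032 hsv [ 30. 179. 242.] (array([ 0.4425, -0.3318]), (80, 38), -53.2)
0.56 [309.6, 246.2, 326.8, 271.0] z 0.032 hsv [ 66. 161. 188.] (array([ 0.3171, -0.2484]), (80, 38), 8.5)
0.9 [237.4, 140.0, 285.3, 243.3] z 0.032 hsv [14. 26. 85.] (array([0.4322, 0.0304]), (81, 38), -11.3)
0.36 [507.2, 65.3, 512.0, 80.2] z 0.001 hsv [18. 39. 79.] (array([ 0.4829, -0.1849]), (13, 4), 2.2)
```

>>> {"method": "drive_tool", "body": {"xyz": [[0.03,-0.01,0.25],[0,0,0.25],[0,0,0.25],[0,0,0.2],[0,0,0.1],[0,0,0],[0,0,0],[0,0,0],[0,0,0],[0,0,0],[0,0,0],[0,0,-0.2],[0,0,-0.35],[0,0,-0.35],[0,0,-0.3],[0,0,0],[0,0,0],[0,0,0]], "rot": [[0,0,0],[0,0,0],[0,0,0],[0,0,0],[0,0,0],[0,0,0],[0,0,0],[0,0,0],[0,0,0],[0,0,0],[0,0,0],[0,0,0],[0,0,0],[0,0,0],[0,0,0],[0,0,-0.05],[0,0,-0.05],[0,0,-0.045]], "gripper": [1,1,1,1,1,1,-1,-1,-1,-1,-1,-1,-1,-1,-1,-1,-1,-1], "newtons": 25}}

```text
clock: 5.22
tcp_pos: [0.4323, 0.0332, 0.1458]
orientation: [-0.001, 1.0, 0.013, 0.001]
ft_force: [-0.6, -0.6, 0.4]
gripper_width: 0.0147
grasp_force: 0.0
```

```bash
python3 - <<'E'
from h import *
rep(); plan([.621,.021,.12],1.1)
E
```

```text
5.22 [0.4323 0.0332 0.1458] yaw 1.5 tilt 0.17 F [-0.6 -0.6  0.4] w 0.0147 g 0.0 q [ 0.45  0.16 -0.58 -0.   -0.83  1.14]
t 5.22 p [0.4323 0.0332 0.1458] rot [-0.001 -0.002  0.004] shift [1.884 0.158 0.258]
```

The fingers close at only about 70 mm/s, so I lifted too soon. I'll reopen, look again and retry.

>>> {"method": "drive_tool", "body": {"xyz": [[0,0,0],[0,0,0],[0,0,0],[0,0,0],[0,0,0],[0,0,0],[0,0,0],[0,0,0],[0,0,0],[0,0,0],[0,0,0],[0,0,0]], "rot": [[0,0,0.05],[0,0,0.05],[0,0,0.045],[0,0,0],[0,0,0],[0,0,0],[0,0,0],[0,0,0],[0,0,0],[0,0,0],[0,0,0],[0,0,0]], "gripper": [1,1,1,1,1,1,1,1,1,1,1,1]}}

```text
clock: 6.22
tcp_pos: [0.4321, 0.0331, 0.1445]
orientation: [0.0, 0.995, -0.102, -0.0]
ft_force: [0.1, -0.1, 0.4]
gripper_width: 0.0836
grasp_force: 0.0
```

```bash
python3 - <<'E'
from h import *
rep();  offcuts("wrist");plan([.4325,.0306,.024],-11.5)
E
```

```text
6.22 [0.4321 0.0331 0.1445] yaw -11.74 tilt 0.0 F [ 0.1 -0.1  0.4] w 0.0836 g 0.0 q [ 0.45  0.16 -0.58 -0.   -0.83  0.91]
0.86 [493.7, 62.3, 512.0, 132.1] z 0.006 hsv [19. 41. 78.] (array([ 0.4621, -0.1909]), (60, 15), -0.0)
0.61 [237.9, 139.9, 286.6, 237.5] z 0.032 hsv [14. 26. 84.] (array([0.4322, 0.0298]), (81, 38), -11.3)
t 6.32 p [0.4321 0.0331 0.1445] rot [ 0.     0.    -0.003] shift [0.009 0.024 1.205]
```

>>> {"method": "drive_tool", "body": {"xyz": [[0.01,0.03,0.3],[0,0,0.3],[0,0,0.3],[0,0,0.2],[0,0,0.1],[0,0,0],[0,0,0],[0,0,0],[0,0,0],[0,0,0],[0,0,0],[0,0,0],[0,0,0],[0,0,0],[0,0,0],[0,0,0],[0,0,0],[0,0,-0.2],[0,0,-0.35],[0,0,-0.35]], "rot": [[0,0,0],[0,0,0],[0,0,0],[0,0,0],[0,0,0],[0,0,0],[0,0,0],[0,0,0],[0,0,0],[0,0,0],[0,0,0],[0,0,0],[0,0,0],[0,0,0],[0,0,0],[0,0,0],[0,0,0],[0,0,0],[0,0,0],[0,0,0]], "gripper": [1,1,1,1,1,-1,-1,-1,-1,-1,-1,-1,-1,-1,-1,-1,-1,-1,-1,-1], "newtons": 25}}

```text
clock: 7.98
tcp_pos: [0.4312, 0.0294, 0.1144]
orientation: [0.001, 0.995, -0.102, -0.002]
ft_force: [1.6, 0.4, -1.5]
gripper_width: 0.038
grasp_force: 25.0
```

>>> {"method": "drive_tool", "body": {"xyz": [[0,0,-0.2],[0,0,0],[0,0,0]], "rot": [[0,0,-0.05],[0,0,-0.05],[0,0,-0.045]], "gripper": [-1,-1,-1]}}

```text
clock: 8.23
tcp_pos: [0.4331, 0.0303, 0.1359]
orientation: [-0.001, 1.0, 0.013, 0.002]
ft_force: [0.4, -0.3, -0.3]
gripper_width: 0.0374
grasp_force: 25.0
```

```bash
python3 - <<'E'
from h import *
rep(); plan([.621,.021,.12],1.1)
E
```

```text
8.23 [0.4331 0.0303 0.1359] yaw 1.52 tilt 0.22 F [ 0.4 -0.3 -0.3] w 0.0374 g 25.0 q [ 0.45  0.18 -0.59 -0.   -0.8   1.15]
t 8.23 p [0.4331 0.0303 0.1359] rot [-0.001 -0.002  0.005] shift [1.877 0.129 0.159]
```

>>> {"method": "drive_tool", "body": {"xyz": [[0.3,0.02,0],[0.35,0.02,0],[0.35,0.03,0],[0.35,0.03,0],[0.35,0.03,0],[0.18,0,0.1],[0,0,0.2],[0,0,0.25],[0,0,0.25],[0,0,0.15],[0,0,0.08],[0,0,0],[0,0,0],[0,0,0],[0,0,0],[0,0,0],[0,0,0],[0,0,0],[0,0,-0.2],[0,0,-0.3]], "rot": [[0,0,0],[0,0,0],[0,0,0],[0,0,0],[0,0,0],[0,0,0],[0,0,0],[0,0,0],[0,0,0],[0,0,0],[0,0,0],[0,0,0],[0,0,0],[0,0,0],[0,0,0],[0,0,0],[0,0,0],[0,0,0],[0,0,0],[0,0,0]], "gripper": [-1,-1,-1,-1,-1,-1,-1,-1,-1,-1,-1,-1,0.35,0.35,0.35,0.35,0.35,0.35,0.35,0.35]}}

```text
clock: 9.9
tcp_pos: [0.6183, 0.0207, 0.0788]
orientation: [0.001, 1.0, 0.011, -0.004]
ft_force: [1.1, 0.1, -0.3]
gripper_width: 0.0584
grasp_force: 0.0
```

>>> {"method": "drive_tool", "body": {"xyz": [[0,0,-0.35],[-0.1,0.2,-0.3],[-0.15,0.3,0],[-0.15,0.3,0],[-0.15,0.3,0]], "rot": [[0,0,0],[0,0,0],[0,0,0],[0,0,0],[0,0,0]], "gripper": [1,1,1,1,1]}}

```text
clock: 10.32
tcp_pos: [0.5678, -0.0907, 0.1475]
orientation: [-0.0, 1.0, 0.012, 0.001]
ft_force: [-0.3, -0.1, -0.7]
gripper_width: 0.0827
grasp_force: 0.0
```

```bash
python3 - <<'E'
from h import *
rep(); offcuts(); plan([.4552,-.2105,.12],14.2)
E
```

```text
10.32 [ 0.5678 -0.0907  0.1475] yaw 1.37 tilt 0.11 F [-0.3 -0.1 -0.7] w 0.0827 g 0.0 q [ 0.12  0.38 -0.25 -0.   -0.94  1.47]
0.86 [330.8, 203.2, 362.8, 227.9] z 0.032 hsv [ 30. 179. 244.] (array([ 0.4428, -0.332 ]), (81, 38), -53.7)
0.79 [304.3, 244.5, 329.9, 272.4] z 0.032 hsv [ 66. 159. 105.] (array([ 0.3171, -0.2486]), (80, 38), 8.6)
0.78 [296.6, 197.1, 311.6, 223.9] z 0.032 hsv [ 24.  35. 180.] (array([ 0.4553, -0.2107]), (80, 38), 13.9)
0.36 [398.4, 215.6, 425.9, 275.8] z 0.015 hsv [  1. 201. 225.] (array([ 0.3646, -0.5135]), (166, 71), 10.9)
t 10.42 p [ 0.5657 -0.0931  0.1469] rot [-0.     0.001 -0.146] shift [-1.36   0.867  0.269]
```

>>> {"method": "drive_tool", "body": {"xyz": [[0,0,0],[0,0,0],[0,0,0],[-0.27,0.175,0],[-0.27,0.175,0.05],[-0.27,0.17,0.1],[-0.27,0.17,0.1],[-0.27,0.17,0],[0,0,0],[0,0,0]], "rot": [[0,0,-0.05],[0,0,-0.05],[0,0,-0.045],[0,0,0],[0,0,0],[0,0,0],[0,0,0],[0,0,0],[0,0,0],[0,0,0]], "gripper": [1,1,1,1,1,1,1,1,1,1]}}

```text
clock: 11.25
tcp_pos: [0.4581, -0.2076, 0.1217]
orientation: [0.0, 0.992, 0.124, 0.0]
ft_force: [0.4, -0.6, 0.6]
gripper_width: 0.0867
grasp_force: 0.0
```

```bash
python3 - <<'E'
from h import *
rep(); offcuts("wrist"); plan([.4552,-.2105,.024],14.2)
E
```

```text
11.25 [ 0.4581 -0.2076  0.1217] yaw 14.24 tilt 0.01 F [ 0.4 -0.6  0.6] w 0.0867 g 0.0 q [-0.1   0.31 -0.45  0.   -0.81  1.92]
0.92 [251.5, 296.1, 290.1, 321.1] z 0.013 hsv [ 65. 143.  53.] (array([ 0.3553, -0.2445]), (38, 5), -80.5)
0.83 [233.5, 151.8, 291.2, 254.5] z 0.032 hsv [ 19.  42. 176.] (array([ 0.4558, -0.2118]), (80, 38), 14.2)
0.67 [361.8, 206.5, 448.0, 261.2] z 0.029 hsv [ 22. 166. 116.] (array([ 0.4546, -0.3374]), (60, 26), -52.8)
t 11.35 p [ 0.4597 -0.2066  0.1219] rot [ 0.    -0.001  0.002] shift [-0.054  0.026  0.979]
```

>>> {"method": "drive_tool", "body": {"xyz": [[-0.03,0.035,0.3],[0,0,0.3],[0,0,0.25],[0,0,0.12],[0,0,0],[0,0,0],[0,0,0],[0,0,0],[0,0,0],[0,0,0],[0,0,0],[0,0,0],[0,0,0],[0,0,0],[0,0,0],[0,0,0],[0,0,0],[0,0,-0.2],[0,0,-0.35],[0,0,-0.35]], "rot": [[0,0,0],[0,0,0],[0,0,0],[0,0,0],[0,0,0],[0,0,0],[0,0,0],[0,0,0],[0,0,0],[0,0,0],[0,0,0],[0,0,0],[0,0,0],[0,0,0],[0,0,0],[0,0,0],[0,0,0],[0,0,0],[0,0,0],[0,0,0]], "gripper": [1,1,1,1,1,-1,-1,-1,-1,-1,-1,-1,-1,-1,-1,-1,-1,-1,-1,-1], "newtons": 25}}

```text
clock: 13.02
tcp_pos: [0.4555, -0.2107, 0.1142]
orientation: [-0.001, 0.992, 0.125, -0.002]
ft_force: [1.4, 0.2, -1.3]
gripper_width: 0.0379
grasp_force: 25.0
```

>>> {"method": "drive_tool", "body": {"xyz": [[0,0,-0.2],[0,0,0],[0,0,0]], "rot": [[0,0,0.05],[0,0,0.05],[0,0,0.045]], "gripper": [-1,-1,-1]}}

```text
clock: 13.27
tcp_pos: [0.4575, -0.2109, 0.1361]
orientation: [0.0, 1.0, 0.009, 0.002]
ft_force: [-0.0, -0.3, -0.9]
gripper_width: 0.0379
grasp_force: 25.0
```

```bash
python3 - <<'E'
from h import *
rep(); offcuts(); plan([.621,-.063,.033],1.1)
E
```

```text
13.27 [ 0.4575 -0.2109  0.1361] yaw 1.08 tilt 0.22 F [-0.  -0.3 -0.9] w 0.0379 g 25.0 q [-0.11  0.29 -0.43 -0.   -0.85  1.7 ]
0.92 [220.2, 137.9, 235.1, 173.0] z 0.039 hsv [ 21.  17. 164.] (array([0.6201, 0.0219]), (79, 38), 1.7)
0.61 [309.1, 244.8, 325.8, 271.6] z 0.032 hsv [ 66. 160. 107.] (array([ 0.3172, -0.2485]), (80, 38), 8.8)
t 13.37 p [ 0.4565 -0.2107  0.1346] rot [-0.    -0.     0.002] shift [ 1.673 -1.446  1.016]
```

>>> {"method": "drive_tool", "body": {"xyz": [[0.24,-0.205,0],[0.24,-0.205,0],[0.24,-0.205,0],[0.24,-0.205,0],[0.24,-0.205,0],[0.24,-0.205,0],[0.22,-0.205,0.1],[0,0,0.25],[0,0,0.25],[0,0,0.25],[0,0,0.13],[0,0,0.04],[0,0,0],[0,0,0],[0,0,0],[0,0,0],[0,0,0],[0,0,0],[0,0,-0.2],[0,0,-0.3]], "rot": [[0,0,0],[0,0,0],[0,0,0],[0,0,0],[0,0,0],[0,0,0],[0,0,0],[0,0,0],[0,0,0],[0,0,0],[0,0,0],[0,0,0],[0,0,0],[0,0,0],[0,0,0],[0,0,0],[0,0,0],[0,0,0],[0,0,0],[0,0,0]], "gripper": [-1,-1,-1,-1,-1,-1,-1,-1,-1,-1,-1,-1,0.35,0.35,0.35,0.35,0.35,0.35,0.35,0.35]}}

```text
clock: 15.03
tcp_pos: [0.617, -0.0639, 0.0798]
orientation: [0.0, 1.0, 0.011, -0.004]
ft_force: [1.0, 0.5, -0.4]
gripper_width: 0.0589
grasp_force: 0.0
```

>>> {"method": "drive_tool", "body": {"xyz": [[0,0,-0.35],[0,0,-0.35],[-0.3,0,-0.3],[-0.3,0,0],[-0.3,0,0],[-0.3,0,0],[-0.3,0,0]], "rot": [[0,0,0],[0,0,0],[0,0,0],[0,0,0],[0,0,0],[0,0,0],[0,0,0]], "gripper": [0.35,0.35,0.35,0.35,0.35,0.35,0.35]}}

```text
clock: 15.62
tcp_pos: [0.4685, -0.0672, 0.1823]
orientation: [-0.0, 1.0, 0.011, 0.0]
ft_force: [-0.2, 0.4, 0.4]
gripper_width: 0.059
grasp_force: 0.0
```

```bash
python3 - <<'E'
from h import *
rep(); offcuts()
im,d=arm.grab_frame("top"); P=cloud("top",d); Z=P[...,2]
a=cv2.resize(im[100:210,180:300],(720,660),interpolation=cv2.INTER_CUBIC)[:600]; cv2.imwrite("pics/pan1.png",a)
def box(x0,x1,y0,y1,z0,z1): return (P[...,0]>x0)&(P[...,0]<x1)&(P[...,1]>y0)&(P[...,1]<y1)&(Z>z0)&(Z<z1)
red=(im[...,2]>120)&(im[...,1]<70)&(im[...,0]<70)
print("handle",rect(P,red&box(.66,.74,-.12,.08,.07,.1)), "lip/walls",rect(P,box(.45,.69,-.15,.1,.045,.06)),
 "tray z", np.percentile(P[box(.745,.9,-.2,.02,0.004,.2)][:,2],[5,50,95,99.5]), "tray xmin",P[box(.72,.9,-.2,.02,0.01,.2)][:,0].min())
for t in("pan_handle","pan","mat"): print(t,[(r["p"],np.round(r["uv"])) for r in arm.pinpoint("top",t)[:2]])
E
```

```text
15.62 [ 0.4685 -0.0672  0.1823] yaw 1.3 tilt 0.04 F [-0.2  0.4  0.4] w 0.059 g 0.0 q [ 0.2   0.18 -0.44 -0.   -0.95  1.39]
0.95 [224.7, 139.6, 237.2, 171.3] z 0.039 hsv [ 21.  17. 162.] (array([0.6201, 0.0206]), (78, 35), 1.4)
0.94 [330.8, 203.3, 360.3, 232.0] z 0.032 hsv [ 30. 178. 243.] (array([ 0.4416, -0.331 ]), (79, 38), -53.2)
0.66 [308.4, 243.0, 326.5, 272.0] z 0.032 hsv [ 66. 160. 105.] (array([ 0.3172, -0.249 ]), (80, 39), 8.5)
0.64 [250.1, 144.4, 265.4, 165.3] z 0.039 hsv [102.   5. 248.] (array([ 0.6198, -0.0617]), (69, 35), 1.1)
handle (array([ 0.6957, -0.0199]), (98, 19), -89.4) lip/walls (array([ 0.6131, -0.0209]), (211, 150), -89.8) tray z [0.00438741 0.01185812 0.03442783 0.0382625 ] tray xmin 0.7202696279288059
pan_handle [(0.93, array([243., 124.]))]
pan [(0.8, array([243., 160.])), (0.17, array([383., 167.]))]
mat []
```

View pics/pan1.png

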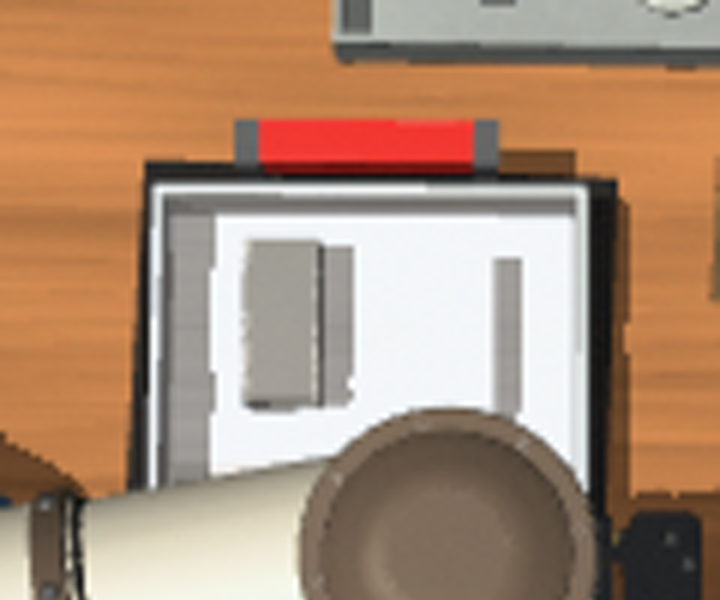

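Both offcuts are in the pan: grey at (285,325) in the crop, and white partly hidden by the wrist, marked by its shadow at (508,335). Next is the handle.

>>> {"method": "drive_tool", "body": {"xyz": [[0,0,0],[0,0,0],[0,0,0],[0,0,0],[0,0,0],[0,0,0],[0,0,0],[0,0,0],[0,0,0],[0,0,0],[0,0,0],[0,0,0],[0,0,0],[0,0,0],[0,0,0]], "rot": [[0,0,0.072],[0,0,0.072],[0,0,0.072],[0,0,0.072],[0,0,0.072],[0,0,0.072],[0,0,0.072],[0,0,0.072],[0,0,0.072],[0,0,0.072],[0,0,0.072],[0,0,0.072],[0,0,0.072],[0,0,0.071],[0,0,0]], "gripper": [0.35,0.35,0.35,0.35,0.35,0.35,0.35,0.35,0.35,0.35,0.35,0.35,0.35,0.35,0.35]}}

```text
clock: 17.17
tcp_pos: [0.4712, -0.067, 0.1817]
orientation: [0.0, 0.711, -0.704, -0.0]
ft_force: [0.8, -0.4, 0.6]
gripper_width: 0.0593
grasp_force: 0.0
```

```bash
python3 - <<'E'
from h import *
rep(); plan([.6952,-.0199,.14],-89.3)
E
```

```text
17.17 [ 0.4712 -0.067   0.1817] yaw -89.43 tilt 0.02 F [ 0.8 -0.4  0.6] w 0.0593 g 0.0 q [ 0.2   0.19 -0.44  0.   -0.95 -0.19]
t 17.17 p [ 0.4712 -0.067   0.1817] rot [ 0.    -0.    -0.001] shift [-0.443 -2.246  0.417]
```

>>> {"method": "drive_tool", "body": {"xyz": [[-0.06,-0.28,0],[-0.06,-0.28,0],[-0.06,-0.28,0],[-0.06,-0.28,0],[-0.06,-0.28,0.1],[-0.06,-0.28,0.1],[-0.06,-0.28,0.1],[-0.02,-0.28,0.1],[0,0,0],[0,0,0]], "rot": [[0,0,0],[0,0,0],[0,0,0],[0,0,0],[0,0,0],[0,0,0],[0,0,0],[0,0,0],[0,0,0],[0,0,0]], "gripper": [0.35,0.35,0.35,0.35,0.35,0.35,0.35,0.35,0.35,0.35]}}

```text
clock: 18.0
tcp_pos: [0.6942, -0.0203, 0.139]
orientation: [0.001, 0.712, -0.702, -0.001]
ft_force: [-0.9, 0.4, 0.7]
gripper_width: 0.0587
grasp_force: 0.0
```

```bash
python3 - <<'E'
from h import *
rep()
im,d=arm.grab_frame("wrist"); P=cloud("wrist",d); Z=P[...,2]; cv2.imwrite("pics/w1.png",im)
red=(im[...,2]>1.8*im[...,1])&(im[...,2]>1.8*im[...,0])&(Z>.082)&(Z<.11)
print("handle wrist",red.sum(),rect(P,red), np.median(Z[red]))
for r in arm.pinpoint("wrist","pan_handle")[:2]: print(r, onplane(r["uv"],.08,cam("wrist")))
plan([.6952,-.0199,.080],-89.3)
E
```

```text
18.0 [ 0.6942 -0.0203  0.139 ] yaw -89.19 tilt 0.21 F [-0.9  0.4  0.7] w 0.0587 g 0.0 q [ 0.2   0.58  0.07 -0.   -1.06 -0.19]
handle wrist 3720 (array([ 0.6945, -0.0327]), (78, 20), -89.2) 0.09417997279629717
{'uv': [255.1, 212.2], 'p': 0.61} [ 0.69467087 -0.02245129  0.08      ]
t 18.1 p [ 0.6934 -0.0205  0.1415] rot [ 0.001 -0.     0.001] shift [-0.006 -0.018  0.615]
```

View pics/w1.png

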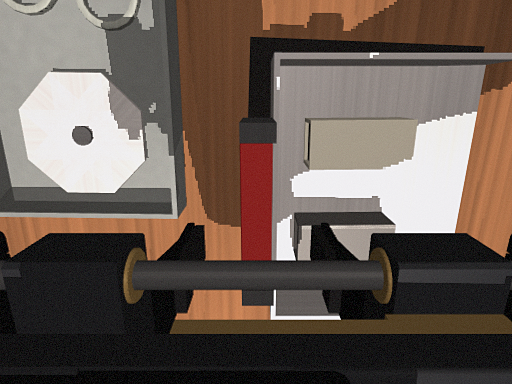

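The wrist view shows the red handle (col 258) centred between the fingers, and the white offcut in the pan at (360,143). The grey one is partly hidden at (345,235). I'll descend and grip.

>>> {"method": "drive_tool", "body": {"xyz": [[0,-0.01,0.15],[0,0,0.2],[0,0,0.15],[0,0,0.11],[0,0,0],[0,0,0],[0,0,0],[0,0,0],[0,0,0],[0,0,0],[0,0,0],[0,0,0],[0,0,0],[0,0,0],[0,0,0],[0,0,0]], "rot": [[0,0,0],[0,0,0],[0,0,0],[0,0,0],[0,0,0],[0,0,0],[0,0,0],[0,0,0],[0,0,0],[0,0,0],[0,0,0],[0,0,0],[0,0,0],[0,0,0],[0,0,0],[0,0,0]], "gripper": [0.35,0.35,0.35,0.35,0.35,-1,-1,-1,-1,-1,-1,-1,-1,-1,-1,-1], "newtons": 60}}

```text
clock: 19.43
tcp_pos: [0.6949, -0.0203, 0.0813]
orientation: [-0.0, 0.711, -0.703, 0.0]
ft_force: [1.0, -0.5, 0.9]
gripper_width: 0.0193
grasp_force: 60.0
```

```bash
python3 - <<'E'
from h import *
rep()
E
```

```text
19.43 [ 0.6949 -0.0203  0.0813] yaw -89.31 tilt 0.05 F [ 1.  -0.5  0.9] w 0.0193 g 60.0 q [ 0.2   0.63  0.01  0.   -0.94 -0.19]
```

>>> {"method": "drive_tool", "body": {"xyz": [[0,0,-0.05],[0,0,-0.1],[0,0,-0.15],[0,0,-0.2],[0,0,-0.2],[0,0,-0.2],[0,0,-0.2],[0,0,-0.2],[0,0,-0.2],[0,0,-0.1],[0,0,0],[0,0,0],[0,0,0]], "rot": [[0,0,0],[0,0,0],[0,0,0],[0,0,0],[0,0,0],[0,0,0],[0,0,0],[0,0,0],[0,0,0],[0,0,0],[0,0,0],[0,0,0],[0,0,0]], "gripper": [-1,-1,-1,-1,-1,-1,-1,-1,-1,-1,-1,-1,-1], "newtons": 60}}

```text
clock: 20.52
tcp_pos: [0.6934, -0.0202, 0.2387]
orientation: [0.001, 0.711, -0.703, -0.002]
ft_force: [0.1, -0.6, -5.9]
gripper_width: 0.0196
grasp_force: 60.1
```

```bash
python3 - <<'E'
from h import *
rep()
im,d=arm.grab_frame("top"); P=cloud("top",d); Z=P[...,2]; cv2.imwrite("pics/lift.png",im)
im2,_=arm.grab_frame("side"); cv2.imwrite("pics/lifts.png",cv2.resize(im2[90:280,150:400],(800,600)))
# floor slope of pan along x
s=(P[...,0]>.56)&(P[...,0]<.68)&(abs(P[...,1]+.0205)<.02)&(Z>.1)&(Z<.2)
A=np.c_[P[s][:,:2],np.ones(s.sum())]; c=np.linalg.lstsq(A,P[s][:,2],rcond=None)[0]; print("n",s.sum(),"slope deg",np.degrees(np.arctan(c[:2])))
# mat rect (black, near bench)
b=(im.max(2)<45)&(P[...,0]>.48)&(P[...,0]<.73)&(P[...,1]>-.17)&(P[...,1]<.13)&(Z<.02)
print("mat",b.sum(),rect(P,b))
plan([.567,.5276,.24],-29.3)
E
```

```text
20.52 [ 0.6934 -0.0202  0.2387] yaw -89.34 tilt 0.23 F [ 0.1 -0.6 -5.9] w 0.0196 g 60.1 q [ 0.2   0.51  0.2  -0.   -1.27 -0.19]
n 505 slope deg [4.24694006 1.0118978 ]
mat 248 (array([ 0.6108, -0.0234]), (235, 185), 88.5)
t 20.62 p [ 0.6936 -0.0203  0.2387] rot [ 0.002  0.001 -0.667] shift [-3.786 -4.159 -0.013]
```

View pics/lifts.png

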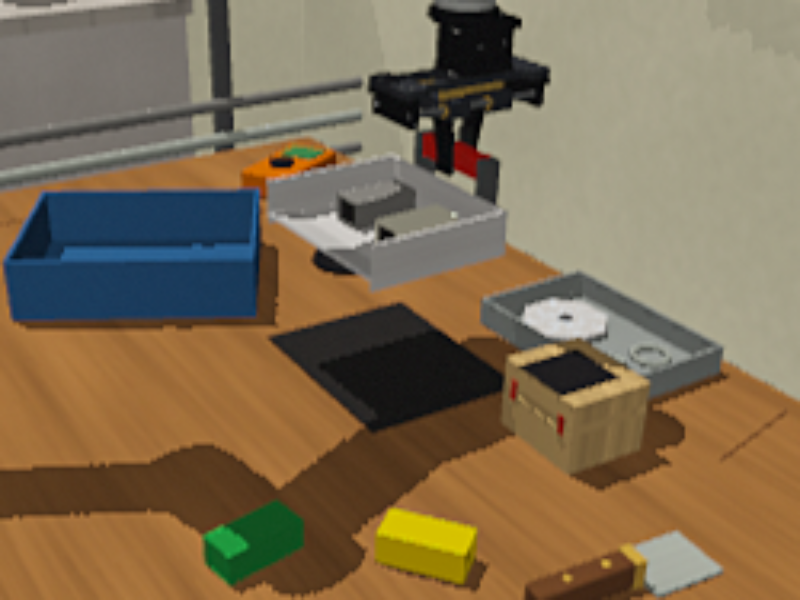

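The pan is up with both offcuts in it, drooping about 4°. The mat is now uncovered. I'll swing to the bin.

>>> {"method": "drive_tool", "body": {"xyz": [[0,0,0],[0,0,0],[0,0,0],[0,0,0],[0,0,0],[0,0,0],[0,0,0],[0,0,0],[0,0,0],[0,0,0],[0,0,0],[0,0,0],[0,0,0],[-0.06,-0.07,0],[-0.13,-0.14,0],[-0.2,-0.22,0],[-0.2,-0.22,0],[-0.2,-0.22,0],[-0.2,-0.22,0],[-0.2,-0.22,0]], "rot": [[0,0,-0.03],[0,0,-0.06],[0,0,-0.06],[0,0,-0.06],[0,0,-0.06],[0,0,-0.06],[0,0,-0.06],[0,0,-0.06],[0,0,-0.06],[0,0,-0.06],[0,0,-0.06],[0,0,-0.037],[0,0,0],[0,0,0],[0,0,0],[0,0,0],[0,0,0],[0,0,0],[0,0,0],[0,0,0]], "gripper": [-1,-1,-1,-1,-1,-1,-1,-1,-1,-1,-1,-1,-1,-1,-1,-1,-1,-1,-1,-1], "newtons": 60}}

```text
clock: 22.28
tcp_pos: [0.6538, 0.1541, 0.2405]
orientation: [0.0, 0.967, -0.254, -0.0]
ft_force: [0.3, -0.1, -6.0]
gripper_width: 0.0197
grasp_force: 60.1
```

>>> {"method": "drive_tool", "body": {"xyz": [[-0.2,-0.22,0],[-0.2,-0.22,0],[-0.2,-0.22,0],[-0.2,-0.22,0],[-0.2,-0.22,0],[-0.2,-0.22,0],[-0.2,-0.22,0],[-0.2,-0.22,0],[-0.2,-0.22,0],[-0.2,-0.22,0],[-0.2,-0.22,0],[-0.2,-0.22,0],[-0.13,-0.15,0],[-0.07,-0.08,0],[0,0,0],[0,0,0]], "rot": [[0,0,0],[0,0,0],[0,0,0],[0,0,0],[0,0,0],[0,0,0],[0,0,0],[0,0,0],[0,0,0],[0,0,0],[0,0,0],[0,0,0],[0,0,0],[0,0,0],[0,0,0],[0,0,0]], "gripper": [-1,-1,-1,-1,-1,-1,-1,-1,-1,-1,-1,-1,-1,-1,-1,-1]}}

```text
clock: 23.62
tcp_pos: [0.5678, 0.5297, 0.24]
orientation: [0.001, 0.968, -0.253, -0.0]
ft_force: [0.4, -1.1, -5.5]
gripper_width: 0.0195
grasp_force: 60.1
```

```bash
python3 - <<'E'
from h import *
rep(); plan([.567,.5276,.21],-29.3)
im,d=arm.grab_frame("top"); P=cloud("top",d); Z=P[...,2]; cv2.imwrite("pics/over.png",cv2.resize(im[40:290,0:330],(792,600)))
c=cam("top")
for r in arm.pinpoint("top","pan_lip")[:2]: print(r["p"],r["uv"],P[int(r["uv"][1]),int(r["uv"][0])], onplane(r["uv"],.15,c))
b=(im.max(2)<45)&(P[...,0]>.48)&(P[...,0]<.73)&(P[...,1]>-.17)&(P[...,1]<.13)&(Z<.02)
print("mat",b.sum(),rect(P,b))
offcuts()
E
```

```text
23.62 [0.5678 0.5297 0.24  ] yaw -29.28 tilt 0.12 F [ 0.4 -1.1 -5.5] w 0.0195 g 60.1 q [ 0.96  0.66  0.47  0.   -1.38  0.1 ]
t 23.62 p [0.5678 0.5297 0.24  ] rot [0.001 0.    0.   ] shift [0.003 0.022 0.3  ]
0.64 [81.6, 191.7] [0.4899674  0.38037798 0.1737085 ] [0.48999485 0.38955728 0.15      ]
mat 0 (array([0., 0.]), (0, 0), 0.0)
0.95 [41.3, 148.0, 77.6, 174.8] z 0.198 hsv [ 24.  36. 190.] (array([0.5668, 0.4375]), (82, 37), 61.1)
0.67 [329.1, 205.0, 358.8, 230.9] z 0.032 hsv [ 30. 173. 250.] (array([ 0.4423, -0.3319]), (80, 38), -53.8)
0.65 [19.0, 174.8, 58.7, 206.6] z 0.198 hsv [24. 15. 93.] (array([0.4957, 0.4845]), (82, 38), 61.8)
0.63 [306.9, 243.2, 328.1, 272.0] z 0.032 hsv [ 66. 160. 208.] (array([ 0.317 , -0.2489]), (80, 39), 8.6)
```

View pics/over.png

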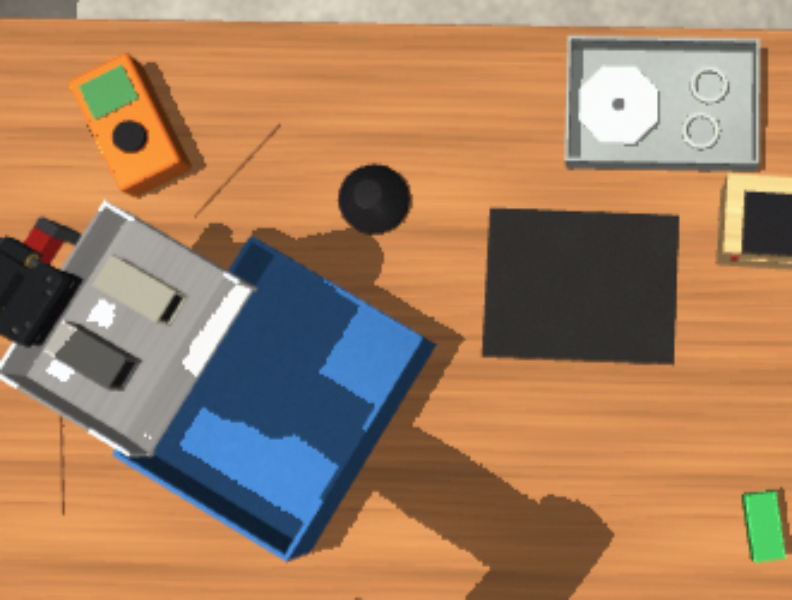

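The pan's lip (px ~81,192) is over the bin and centred across it. I'll lower slightly, then tip about the lip.

>>> {"method": "drive_tool", "body": {"xyz": [[0,0.08,0.15],[0,0.07,0.15],[0,0,0],[0,0.05,-0.123],[0,0.05,-0.123],[0,0.05,-0.123],[0,0.05,-0.123],[0,0.05,-0.123],[0,0.05,-0.123],[0,0.05,-0.123],[0,0.05,-0.123],[0,0.05,-0.123],[0,0.05,-0.123],[0,0.05,-0.123],[0,0.05,-0.123],[0,0.05,-0.123],[0,0.05,-0.123],[0,0.05,-0.123],[0,0.05,-0.123]], "rot": [[0,0,0],[0,0,0],[0,0,0],[0.0444,0,0],[0.0444,0,0],[0.0444,0,0],[0.0444,0,0],[0.0444,0,0],[0.0444,0,0],[0.0444,0,0],[0.0444,0,0],[0.0444,0,0],[0.0444,0,0],[0.0444,0,0],[0.0444,0,0],[0.0444,0,0],[0.0444,0,0],[0.0444,0,0],[0.0444,0,0]], "gripper": [-1,-1,-1,-1,-1,-1,-1,-1,-1,-1,-1,-1,-1,-1,-1,-1,-1,-1,-1], "newtons": 60}}

```text
clock: 25.4
tcp_pos: [0.4852, 0.382, 0.3341]
orientation: [-0.497, 0.831, -0.215, 0.128]
ft_force: [-0.3, -2.4, -5.6]
gripper_width: 0.0193
grasp_force: 60.0
```

>>> {"method": "drive_tool", "body": {"xyz": [[0,0,0],[0,0,0],[0,0,0],[0,0,0],[0,0,0],[0,0,0],[0,0,0]], "rot": [[0,0,0],[0,0,0],[0,0,0],[0,0,0],[0,0,0],[0,0,0],[0,0,0]], "gripper": [-1,-1,-1,-1,-1,-1,-1]}}

```text
clock: 25.98
tcp_pos: [0.4858, 0.383, 0.3312]
orientation: [-0.495, 0.832, -0.217, 0.127]
ft_force: [-1.0, 0.1, -4.8]
gripper_width: 0.0197
grasp_force: 60.0
```

```bash
python3 - <<'E'
from h import *
rep(); offcuts()
im,d=arm.grab_frame("top"); cv2.imwrite("pics/pour.png",cv2.resize(im[90:290,20:220],(400,400)))
im2,_=arm.grab_frame("side"); a=cv2.resize(im2[70:220,120:320],(400,300))
p=cv2.imread("pics/pour.png"); cv2.imwrite("pics/pour.png",np.hstack([p,np.vstack([a,np.zeros((100,400,3),np.uint8)])]))
E
```

```text
25.98 [0.4858 0.383  0.3312] yaw -29.11 tilt 61.44 F [-1.   0.1 -4.8] w 0.0197 g 60.0 q [ 0.63  0.05 -0.25 -1.04 -0.45  1.21]
0.93 [332.8, 202.2, 362.8, 230.4] z 0.032 hsv [ 30. 173. 251.] (array([ 0.4426, -0.3323]), (81, 39), -53.4)
0.9 [308.6, 245.1, 325.8, 271.4] z 0.032 hsv [ 65. 160. 208.] (array([ 0.3178, -0.2488]), (79, 38), 9.0)
0.79 [137.5, 199.9, 157.6, 216.4] z 0.08 hsv [ 25.  26. 114.] (array([0.4507, 0.2333]), (36, 36), 61.2)
```

View pics/pour.png

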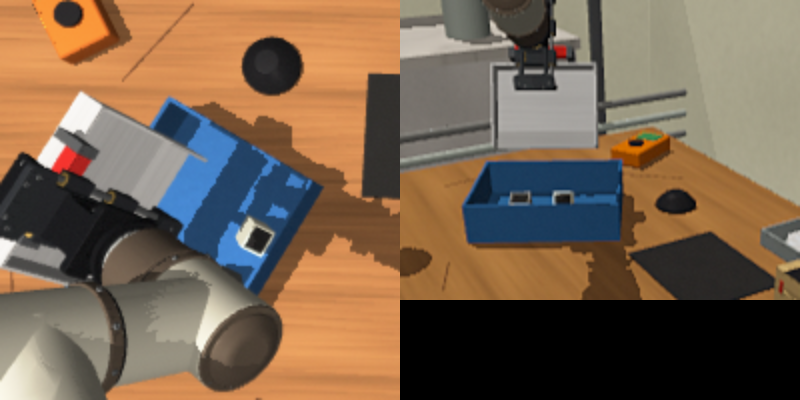

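Both offcuts left the pan and stand in the bin (side view ends at (518,198) and (562,198)). The pan is empty, so I'll raise it and un-tilt.

>>> {"method": "drive_tool", "body": {"xyz": [[0,-0.18,-0.1],[0,-0.18,-0.1],[0,-0.18,-0.1],[0,-0.042,0.126],[0,-0.042,0.126],[0,-0.042,0.126],[0,-0.042,0.126],[0,-0.042,0.126],[0,-0.042,0.126],[0,-0.042,0.126],[0,-0.042,0.126],[0,-0.042,0.126],[0,-0.042,0.126],[0,-0.042,0.126],[0,-0.042,0.126],[0,-0.042,0.126],[0,-0.042,0.126],[0,-0.042,0.126],[0,0,0],[0,0,0]], "rot": [[0,0,0],[0,0,0],[0,0,0],[-0.0444,0,0],[-0.0444,0,0],[-0.0444,0,0],[-0.0444,0,0],[-0.0444,0,0],[-0.0444,0,0],[-0.0444,0,0],[-0.0444,0,0],[-0.0444,0,0],[-0.0444,0,0],[-0.0444,0,0],[-0.0444,0,0],[-0.0444,0,0],[-0.0444,0,0],[-0.0444,0,0],[0,0,0],[0,0,0]], "gripper": [-1,-1,-1,-1,-1,-1,-1,-1,-1,-1,-1,-1,-1,-1,-1,-1,-1,-1,-1,-1], "newtons": 60}}

```text
clock: 27.85
tcp_pos: [0.5586, 0.5135, 0.2731]
orientation: [-0.015, 0.968, -0.252, 0.001]
ft_force: [0.2, 0.5, -3.8]
gripper_width: 0.0192
grasp_force: 60.0
```

```bash
python3 - <<'E'
from h import *
rep(); plan([.6949,-.0203,.24],-89.3); offcuts()
im,d=arm.grab_frame("top"); P=cloud("top",d); Z=P[...,2]
K,o,A=cam("top")
v,u=np.mgrid[:384,:512]
dr=np.stack([(u-K[0,2])/K[0,0],-(v-K[1,2])/K[1,1],-np.ones_like(u,float)],-1)@A.T
G=o+dr*((.003-o[2])/dr[...,2])[...,None]
b=(im.max(2)<75)&(G[...,0]>.45)&(G[...,0]<.75)&(G[...,1]>-.175)&(G[...,1]<.14)
n,l,stt,_=cv2.connectedComponentsWithStats(b.astype(np.uint8)); k=1+stt[1:,4].argmax()
print("mat",stt[k],rect(G,l==k),np.median(im[l==k],0))
# pan tilt in air now: fit floor
p=st()[1]; uu=np.array([np.cos(np.radians(60.7)),np.sin(np.radians(60.7))]); rel=(P[...,:2]-p[:2])
a=rel@uu; bb=rel@np.array([-uu[1],uu[0]])
s=(a>-.135)&(a<-.03)&(abs(bb)<.085)&(Z>p[2]-.1)&(Z<p[2]-.05)
X=np.c_[a[s],bb[s],np.ones(s.sum())]; c=np.linalg.lstsq(X,Z[s],rcond=None)[0]; print("pan slope",s.sum(),np.degrees(np.arctan(c[:2])))
E
```

```text
27.85 [0.5586 0.5135 0.2731] yaw -29.18 tilt 1.73 F [ 0.2  0.5 -3.8] w 0.0192 g 60.0 q [ 0.95  0.6   0.44 -0.01 -1.38  0.11]
t 27.85 p [0.5586 0.5135 0.2731] rot [-0.015  0.013  0.668] shift [ 5.355 -1.298  0.331]
0.92 [332.0, 200.5, 362.2, 232.3] z 0.031 hsv [ 30. 173. 251.] (array([ 0.4423, -0.3322]), (80, 38), -53.7)
0.77 [123.5, 222.2, 144.1, 244.8] z 0.081 hsv [20. 17. 54.] (array([0.377 , 0.2737]), (39, 37), -30.5)
0.73 [309.1, 246.2, 328.6, 273.9] z 0.032 hsv [ 66. 160. 209.] (array([ 0.3172, -0.2488]), (80, 38), 9.2)
0.59 [139.1, 200.3, 157.6, 218.2] z 0.08 hsv [ 26.  24. 115.] (array([0.4498, 0.2328]), (39, 38), 62.6)
mat [ 201  127   82   64 4847] (array([ 0.6112, -0.0216]), (239, 187), 88.6) [46. 48. 51.]
pan slope 2860 [2.22969333 0.10781156]
```

Both offcuts are in the bin (z tops 0.081). The mat centre measures (0.611, -0.022) with yaw -1.4°. I'll bring the pan back onto that.

>>> {"method": "drive_tool", "body": {"xyz": [[0,0,0],[0,0,0],[0,0,0],[0,0,0],[0,0,0],[0,0,0],[0,0,0],[0,0,0],[0,0,0],[0,0,0],[0,0,0],[0,0,0],[0,0,0],[0,0,0]], "rot": [[-0.024,0,0],[0,0,0.04],[0,0,0.06],[0,0,0.06],[0,0,0.06],[0,0,0.06],[0,0,0.06],[0,0,0.06],[0,0,0.06],[0,0,0.06],[0,0,0.06],[0,0,0.06],[0,0,0.05],[0,0,0]], "gripper": [-1,-1,-1,-1,-1,-1,-1,-1,-1,-1,-1,-1,-1,-1], "newtons": 60}}

```text
clock: 29.17
tcp_pos: [0.5587, 0.5116, 0.2792]
orientation: [-0.001, -0.699, 0.716, 0.001]
ft_force: [-0.1, -0.4, -4.4]
gripper_width: 0.0196
grasp_force: 60.0
```

```bash
python3 - <<'E'
from h import *
rep(); plan([.7032,-.0239,.15],-91.4)
E
```

```text
29.17 [0.5587 0.5116 0.2792] yaw -91.38 tilt 0.2 F [-0.1 -0.4 -4.4] w 0.0196 g 60.0 q [ 0.95  0.61  0.47 -0.   -1.44 -0.98]
t 29.17 p [0.5587 0.5116 0.2792] rot [ 0.002 -0.     0.   ] shift [ 5.318 -1.576  1.292]
```

>>> {"method": "drive_tool", "body": {"xyz": [[0.15,-0.045,0],[0.3,-0.09,0],[0.3,-0.09,0],[0.3,-0.09,0],[0.3,-0.09,0],[0.3,-0.09,0],[0.3,-0.09,0],[0.3,-0.09,0],[0.3,-0.09,0],[0.3,-0.09,0],[0.3,-0.09,0.1],[0.3,-0.09,0.2],[0.3,-0.09,0.2],[0.3,-0.09,0.2],[0.3,-0.09,0.2],[0.3,-0.09,0.2],[0.3,-0.08,0.15],[0.2,-0.06,0.1],[0.17,-0.03,0.1],[0,0,0]], "rot": [[0,0,0],[0,0,0],[0,0,0],[0,0,0],[0,0,0],[0,0,0],[0,0,0],[0,0,0],[0,0,0],[0,0,0],[0,0,0],[0,0,0],[0,0,0],[0,0,0],[0,0,0],[0,0,0],[0,0,0],[0,0,0],[0,0,0],[0,0,0]], "gripper": [-1,-1,-1,-1,-1,-1,-1,-1,-1,-1,-1,-1,-1,-1,-1,-1,-1,-1,-1,-1]}}

```text
clock: 30.83
tcp_pos: [0.7011, -0.0283, 0.1311]
orientation: [-0.004, -0.698, 0.716, 0.001]
ft_force: [-0.6, 1.3, -4.9]
gripper_width: 0.0196
grasp_force: 60.1
```

```bash
python3 - <<'E'
from h import *
rep()
im,d=arm.grab_frame("top"); P=cloud("top",d); Z=P[...,2]; p=st()[1]
s=(P[...,0]>.575)&(P[...,0]<.675)&(abs(P[...,1]+.022)<.08)&(Z>p[2]-.1)&(Z<p[2]-.05)
X=np.c_[P[s][:,:2],np.ones(s.sum())]; c=np.linalg.lstsq(X,Z[s],rcond=None)[0]; print("pan slope",s.sum(),np.degrees(np.arctan(c[:2])))
plan([.7032,-.0239,.0825],-91.4)
E
```

```text
30.83 [ 0.7011 -0.0283  0.1311] yaw -91.45 tilt 0.54 F [-0.6  1.3 -4.9] w 0.0196 g 60.1 q [ 0.19  0.6   0.08  0.   -1.06 -0.22]
pan slope 1550 [-0.22600044 -0.08834629]
t 30.88 p [ 0.7014 -0.0266  0.1322] rot [ 0.004 -0.003  0.   ] shift [-0.027 -0.017  0.497]
```

>>> {"method": "drive_tool", "body": {"xyz": [[-0.02,-0.01,0.1],[0,0,0.15],[0,0,0.12],[0,0,0.06],[0,0,0.03],[0,0,0],[0,0,0]], "rot": [[0,0,0],[0,0,0],[0,0,0],[0,0,0],[0,0,0],[0,0,0],[0,0,0]], "gripper": [-1,-1,-1,-1,-1,-1,-1]}}

```text
clock: 31.47
tcp_pos: [0.7034, -0.0216, 0.087]
orientation: [-0.003, -0.699, 0.715, 0.0]
ft_force: [0.6, 0.3, -2.9]
gripper_width: 0.0196
grasp_force: 60.0
```

```bash
python3 - <<'E'
from h import *
rep()
plan([.7032,-.0239,.0815],-91.4)
im,d=arm.grab_frame("top"); P=cloud("top",d); Z=P[...,2]
def box(x0,x1,y0,y1,z0,z1): return (P[...,0]>x0)&(P[...,0]<x1)&(P[...,1]>y0)&(P[...,1]<y1)&(Z>z0)&(Z<z1)
print("walls",rect(P,box(.45,.69,-.15,.1,.045,.063)))
E
```

```text
31.47 [ 0.7034 -0.0216  0.087 ] yaw -91.24 tilt 0.37 F [ 0.6  0.3 -2.9] w 0.0196 g 60.0 q [ 0.2   0.64  0.04  0.   -0.98 -0.22]
t 31.47 p [ 0.7034 -0.0216  0.087 ] rot [ 0.003 -0.003  0.002] shift [0.023 0.001 0.055]
walls (array([ 0.6081, -0.0194]), (210, 165), 89.0)
```

>>> {"method": "drive_tool", "body": {"xyz": [[0.01,0,0.03],[0,0,0.02],[0,0,0],[0,0,0]], "rot": [[0,0,0],[0,0,0],[0,0,0],[0,0,0]], "gripper": [-1,-1,-1,-1]}}

```text
clock: 31.85
tcp_pos: [0.703, -0.023, 0.0816]
orientation: [-0.003, -0.699, 0.715, 0.001]
ft_force: [-0.5, -0.2, -2.8]
gripper_width: 0.0189
grasp_force: 60.0
```

```bash
python3 - <<'E'
from h import *
rep()
E
```

```text
31.85 [ 0.703  -0.023   0.0816] yaw -91.3 tilt 0.4 F [-0.5 -0.2 -2.8] w 0.0189 g 60.0 q [ 0.2   0.65  0.04  0.   -0.97 -0.22]
```

>>> {"method": "drive_tool", "body": {"xyz": [[0,0,0.01],[0,0,0],[0,0,0],[0,0,0],[0,0,0],[0,0,0],[0,0,0],[0,0,0],[0,0,0],[0,0,-0.1],[0,0,-0.2],[0,0,-0.3],[0,0,-0.3],[0,0,-0.3]], "rot": [[0,0,0],[0,0,0],[0,0,0],[0,0,0],[0,0,0],[0,0,0],[0,0,0],[0,0,0],[0,0,0],[0,0,0],[0,0,0],[0,0,0],[0,0,0],[0,0,0]], "gripper": [-1,-1,0.35,0.35,0.35,0.35,0.35,0.35,0.35,0.35,0.35,0.35,0.35,0.35]}}

```text
clock: 33.02
tcp_pos: [0.7035, -0.0226, 0.2026]
orientation: [-0.004, -0.699, 0.715, 0.001]
ft_force: [0.8, 0.2, 0.2]
gripper_width: 0.0588
grasp_force: 0.0
```

>>> {"method": "drive_tool", "body": {"xyz": [[0.15,0.15,0],[0.25,0.25,0],[0.25,0.25,0],[0.25,0.25,0],[0.25,0.25,0],[0.25,0.25,0],[0.25,0.25,0],[0.25,0.25,0],[0.25,0.25,0],[0,0,0]], "rot": [[0,0,0],[0,0,0],[0,0,0],[0,0,0],[0,0,0],[0,0,0],[0,0,0],[0,0,0],[0,0,0],[0,0,0]], "gripper": [1,1,1,1,1,1,1,1,1,1]}}

```text
clock: 33.85
tcp_pos: [0.4796, -0.2353, 0.2038]
orientation: [-0.004, -0.697, 0.717, 0.001]
ft_force: [-0.2, 0.9, -0.6]
gripper_width: 0.087
grasp_force: 0.0
```

```bash
python3 - <<'E'
from h import *
rep()
im,d=arm.grab_frame("top"); P=cloud("top",d); Z=P[...,2]; cv2.imwrite("pics/back.png",np.hstack([cv2.resize(im[100:210,190:300],(500,500),interpolation=cv2.INTER_CUBIC)]))
def box(x0,x1,y0,y1,z0,z1): return (P[...,0]>x0)&(P[...,0]<x1)&(P[...,1]>y0)&(P[...,1]<y1)&(Z>z0)&(Z<z1)
red=(im[...,2]>120)&(im[...,1]<70)&(im[...,0]<70)
print("walls",rect(P,box(.45,.69,-.15,.1,.045,.063)),"handle",rect(P,red&box(.66,.74,-.12,.08,.07,.1)))
s=box(.575,.675,-.1,.06,-.02,.04)
X=np.c_[P[s][:,:2],np.ones(s.sum())]; c=np.linalg.lstsq(X,Z[s],rcond=None)[0]; print("slope",np.degrees(np.arctan(c[:2])),Z[s].mean())
# scraper
b=box(.42,.7,-.53,-.38,-.02,.05)
m=[r for r in arm.masks_of("top","scraper")][0]["pixels"]
h=m&box(.42,.7,-.53,-.38,.018,.045); bl=m&box(.42,.7,-.53,-.38,-.02,.013)
print("scr handle",h.sum(),rect(P,h),np.median(Z[h]),"all",rect(P,m&b))
for t in("scraper","scraper_tip","holder_mouth","holder"): print(t,[(round(r["p"],2),r["uv"]) for r in arm.pinpoint("top",t)[:1]])
hm=[r for r in arm.masks_of("top","holder")][0]["pixels"]
print("holder",rect(P,hm&box(.55,.8,-.35,-.15,.07,.09)))
c=cam("top")
print(onplane(arm.pinpoint("top","holder_mouth")[0]["uv"],.05,c),onplane(arm.pinpoint("top","scraper_tip")[0]["uv"],.004,c))
E
```

```text
33.85 [ 0.4796 -0.2353  0.2038] yaw -91.56 tilt 0.46 F [-0.2  0.9 -0.6] w 0.087 g 0.0 q [-0.15  0.27 -0.27  0.01 -1.04  0.12]
walls (array([ 0.6091, -0.021 ]), (213, 162), 89.9) handle (array([ 0.7033, -0.0227]), (99, 20), 89.6)
slope [-0.1105283   0.08748984] 0.007425722765635599
scr handle 240 (array([ 0.5271, -0.4407]), (109, 26), -5.6) 0.027884199081544714 all (array([ 0.5633, -0.4496]), (180, 63), 0.3)
scraper [(0.74, [383.7, 167.5])]
scraper_tip [(0.94, [386.0, 146.3])]
holder_mouth [(0.97, [315.7, 151.2])]
holder [(0.91, [318.3, 134.7])]
holder (array([ 0.6844, -0.2483]), (111, 96), 87.3)
[ 0.62751435 -0.23745861  0.05      ] [ 0.65504311 -0.45589965  0.004     ]
```

View pics/back.png

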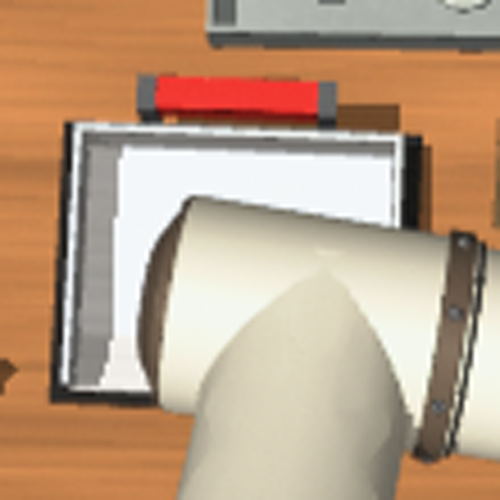

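The pan sits back on its mat, parallel to it, with the arm hiding its front. Now the scraper: grip about 35 mm behind the shoulder.

>>> {"method": "drive_tool", "body": {"xyz": [[0,0,0],[0,0,0],[0,0,0],[0,0,0],[0,0,0],[0,0,0],[0,0,0],[0,0,0],[0,0,0],[0,0,0],[0,0,0],[0,0,0],[0,0,0],[0,0,0],[0,0,0]], "rot": [[0,0,-0.068],[0,0,-0.068],[0,0,-0.068],[0,0,-0.068],[0,0,-0.068],[0,0,-0.068],[0,0,-0.068],[0,0,-0.068],[0,0,-0.068],[0,0,-0.068],[0,0,-0.068],[0,0,-0.068],[0,0,-0.068],[0,0,-0.068],[0,0,0]], "gripper": [1,1,1,1,1,1,1,1,1,1,1,1,1,1,1]}}

```text
clock: 35.55
tcp_pos: [0.4842, -0.2322, 0.2024]
orientation: [0.002, 0.999, -0.048, -0.003]
ft_force: [-0.4, 0.5, 0.2]
gripper_width: 0.0873
grasp_force: 0.0
```

```bash
python3 - <<'E'
from h import *
rep(); plan([.547,-.4427,.13],-5.6)
E
```

```text
35.55 [ 0.4842 -0.2322  0.2024] yaw -5.46 tilt 0.43 F [-0.4  0.5  0.2] w 0.0873 g 0.0 q [-0.14  0.27 -0.27  0.01 -1.04  1.62]
t 35.55 p [ 0.4842 -0.2322  0.2024] rot [0.003 0.004 0.002] shift [0.83  2.034 0.724]
```

>>> {"method": "drive_tool", "body": {"xyz": [[0.1,0.25,0.05],[0.1,0.25,0.1],[0.1,0.25,0.1],[0.1,0.25,0.1],[0.1,0.25,0.1],[0.1,0.25,0.1],[0.1,0.25,0.1],[0.13,0.28,0.07],[0,0,0],[0,0,0]], "rot": [[0.003,0.004,0],[0,0,0],[0,0,0],[0,0,0],[0,0,0],[0,0,0],[0,0,0],[0,0,0],[0,0,0],[0,0,0]], "gripper": [1,1,1,1,1,1,1,1,1,1]}}

```text
clock: 36.38
tcp_pos: [0.5463, -0.4435, 0.1284]
orientation: [-0.001, 0.999, -0.051, -0.001]
ft_force: [-0.6, 1.0, -0.4]
gripper_width: 0.087
grasp_force: 0.0
```

```bash
python3 - <<'E'
from h import *
rep(); plan([.547,-.4427,.023],-5.6)
im,d=arm.grab_frame("wrist"); P=cloud("wrist",d); Z=P[...,2]; cv2.imwrite("pics/w2.png",im)
m=arm.masks_of("wrist","scraper")[0]["pixels"]
h=m&(Z>.02)&(Z<.036)&(P[...,0]>.46)&(P[...,0]<.6)&(abs(P[...,1]+.44)<.04); bl=m&(Z<.014)&(Z>-.01)&(P[...,0]>.57)&(P[...,0]<.7)
print("handle",h.sum(),rect(P,h),"blade",bl.sum(),rect(P,bl))
for t in("scraper","scraper_tip"): 
  r=arm.pinpoint("wrist",t)[:1]
  if r: print(t,r, onplane(r[0]["uv"],.004 if "tip" in t else .0,cam("wrist")))
E
```

```text
36.38 [ 0.5463 -0.4435  0.1284] yaw -5.83 tilt 0.16 F [-0.6  1.  -0.4] w 0.087 g 0.0 q [-0.45  0.6   0.08 -0.   -1.05  1.92]
t 36.38 p [ 0.5463 -0.4435  0.1284] rot [-0.001  0.001 -0.003] shift [ 0.006 -0.009  1.054]
handle 3090 (array([ 0.5359, -0.4428]), (92, 24), -5.0) blade 6833 (array([ 0.6147, -0.4505]), (80, 61), -5.2)
scraper [{'uv': [259.9, 146.3], 'p': 0.94}] [ 0.58290424 -0.44806508  0.        ]
scraper_tip [{'uv': [260.4, 57.2], 'p': 0.71}] [ 0.65363219 -0.45504213  0.004     ]
```

View pics/w2.png

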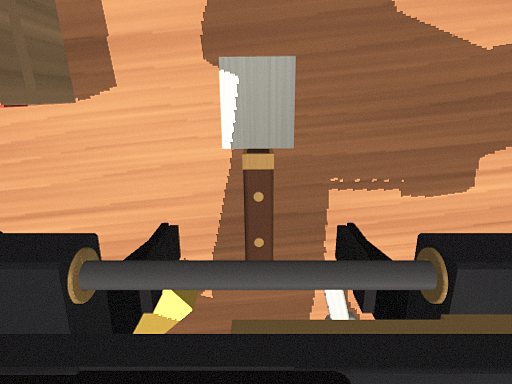

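The wrist view shows the scraper handle (col 258) centred between the fingers and aligned. Descend and grip.

>>> {"method": "drive_tool", "body": {"xyz": [[0,0,0.3],[0,0,0.3],[0,0,0.25],[0,0,0.15],[0,0,0.05],[0,0,0],[0,0,0],[0,0,0],[0,0,0],[0,0,0],[0,0,0],[0,0,0],[0,0,0],[0,0,0],[0,0,0],[0,0,0],[0,0,0],[0,0,0],[0,0,0],[0,0,0]], "rot": [[0,0,0],[0,0,0],[0,0,0],[0,0,0],[0,0,0],[0,0,0],[0,0,0],[0,0,0],[0,0,0],[0,0,0],[0,0,0],[0,0,0],[0,0,0],[0,0,0],[0,0,0],[0,0,0],[0,0,0],[0,0,0],[0,0,0],[0,0,0]], "gripper": [1,1,1,1,1,1,-1,-1,-1,-1,-1,-1,-1,-1,-1,-1,-1,-1,-1,-1], "newtons": 50}}

```text
clock: 38.25
tcp_pos: [0.5467, -0.4428, 0.0256]
orientation: [-0.0, 0.999, -0.049, 0.0]
ft_force: [0.4, -1.1, -0.4]
gripper_width: 0.0236
grasp_force: 50.0
```

```bash
python3 - <<'E'
from h import *
rep()
E
```

```text
38.25 [ 0.5467 -0.4428  0.0256] yaw -5.61 tilt 0.03 F [ 0.4 -1.1 -0.4] w 0.0236 g 50.0 q [-0.45  0.71 -0.01 -0.   -0.85  1.93]
```

>>> {"method": "drive_tool", "body": {"xyz": [[0,0,-0.1],[0,0,-0.2],[0,0,-0.2],[0,0,0],[-0.15,0,0],[-0.2,0,0],[-0.1,0,0],[0,0,0],[0,0,0]], "rot": [[0,0,0],[0,0,0],[0,0,0],[0,0,-0.032],[0,0,0],[0,0,0],[0,0,0],[0,0,0],[0,0,0]], "gripper": [-1,-1,-1,-1,-1,-1,-1,-1,-1]}}

```text
clock: 39.0
tcp_pos: [0.5017, -0.4409, 0.0761]
orientation: [0.0, 1.0, -0.024, 0.001]
ft_force: [-0.6, 0.4, -1.1]
gripper_width: 0.0237
grasp_force: 50.0
```

```bash
python3 - <<'E'
from h import *
rep(); plan([.509,-.2401,.0725],-2.7)
E
```

```text
39.0 [ 0.5017 -0.4409  0.0761] yaw -2.75 tilt 0.07 F [-0.6  0.4 -1.1] w 0.0237 g 50.0 q [-0.48  0.6  -0.07 -0.   -0.9   2.  ]
t 39.0 p [ 0.5017 -0.4409  0.0761] rot [ 0.    -0.001 -0.001] shift [-0.022 -2.009  0.036]
```

>>> {"method": "drive_tool", "body": {"xyz": [[0,-0.15,0],[0,-0.25,0],[0,-0.25,0],[0,-0.25,0],[0,-0.25,0],[0,-0.25,0],[0,-0.25,0],[-0.02,-0.2,0.02],[0,-0.15,0],[0,0,0],[0,0,0],[0,0,0]], "rot": [[0,0,0],[0,0,0],[0,0,0],[0,0,0],[0,0,0],[0,0,0],[0,0,0],[0,0,0],[0,0,0],[0,0,0],[0,0,0],[0,0,0]], "gripper": [-1,-1,-1,-1,-1,-1,-1,-1,-1,-1,-1,-1]}}

```text
clock: 40.0
tcp_pos: [0.5103, -0.241, 0.0739]
orientation: [0.0, 1.0, -0.024, 0.001]
ft_force: [-0.5, -0.6, -1.5]
gripper_width: 0.0238
grasp_force: 50.0
```

```bash
python3 - <<'E'
from h import *
rep(); plan([.509,-.2401,.0725],-2.7); plan([.601,-.2444,.0725],-2.7)
im,d=arm.grab_frame("wrist"); P=cloud("wrist",d); Z=P[...,2]; cv2.imwrite("pics/w3.png",im)
n=lambda x0,x1,y0,y1,z0,z1:(P[...,0]>x0)&(P[...,0]<x1)&(P[...,1]>y0)&(P[...,1]<y1)&(Z>z0)&(Z<z1)
print("holder top",rect(P,n(.6,.78,-.33,-.17,.072,.09)))
g=(n(.52,.634,-.30,-.19,.038,.062)); print("blade",g.sum(),rect(P,g))
X=np.c_[P[g][:,:2],np.ones(g.sum())]; c=np.linalg.lstsq(X,Z[g],rcond=None)[0]; print("slope",np.degrees(np.arctan(c[:2])),"ztop mean",np.median(Z[g]))
for cn in("wrist","top"):
  for t in("scraper_tip","holder_mouth"):
    r=arm.pinpoint(cn,t)[:1]
    if cn=="top" and t=="scraper_tip": arm.grab_frame("top"); r=arm.pinpoint(cn,t)[:1]
    if r: print(cn,t,round(r[0]["p"],2),np.round(r[0]["uv"]),onplane(r[0]["uv"],.05,cam(cn)).round(4))
im2,_=arm.grab_frame("side"); cv2.imwrite("pics/s3.png",np.hstack([cv2.resize(im2[190:260,270:370],(400,280)),im[:280,56:456]]))
E
```

```text
40.0 [ 0.5103 -0.241   0.0739] yaw -2.7 tilt 0.09 F [-0.5 -0.6 -1.5] w 0.0238 g 50.0 q [-0.15  0.46 -0.35 -0.   -0.76  1.68]
t 40.0 p [ 0.5103 -0.241   0.0739] rot [-0.    -0.001  0.   ] shift [-0.013 -0.008  0.014]
t 40.0 p [ 0.5103 -0.241   0.0739] rot [-0.    -0.001  0.   ] shift [ 0.908 -0.009  0.014]
holder top (array([0., 0.]), (0, 0), 0.0)
blade 18052 (array([ 0.5683, -0.2448]), (98, 61), -2.8)
slope [-0.37112633  0.10961403] ztop mean 0.05212264010463222
wrist scraper_tip 0.91 [255.  31.] [ 0.6163 -0.2458  0.05  ]
top scraper_tip 0.64 [320. 152.] [ 0.6239 -0.2488  0.05  ]
top holder_mouth 0.97 [320. 148.] [ 0.6371 -0.249   0.05  ]
```

View pics/s3.png

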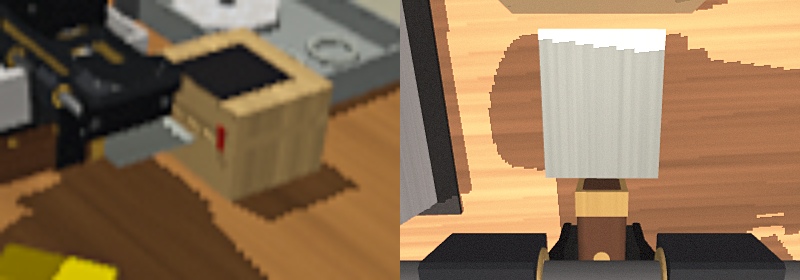

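The blade is level at z ≈ 0.048–0.052, with its tip (602,35) centred on the holder (605,10) and about 20 mm from the mouth. I'll insert.

>>> {"method": "drive_tool", "body": {"xyz": [[0.1,0,0.005],[0.1,0,0],[0.07,0,0],[0.07,0,0],[0.05,0,0],[0,0,0],[0,0,0]], "rot": [[0,0,0],[0,0,0],[0,0,0],[0,0,0],[0,0,0],[0,0,0],[0,0,0]], "gripper": [-1,-1,-1,-1,-1,-1,-1]}}

```text
clock: 40.98
tcp_pos: [0.5483, -0.2424, 0.0729]
orientation: [-0.0, 1.0, -0.024, -0.0]
ft_force: [-0.4, 0.4, -2.7]
gripper_width: 0.0234
grasp_force: 50.0
```

```bash
python3 - <<'E'
from h import *
rep(); plan([.601,-.2444,.0725],-2.7)
im,d=arm.grab_frame("wrist"); P=cloud("wrist",d); Z=P[...,2]
g=(P[...,0]>.55)&(P[...,0]<.634)&(P[...,1]>-.3)&(P[...,1]<-.19)&(Z>.038)&(Z<.058); print("blade",g.sum(),rect(P,g))
X=np.c_[P[g][:,:2],np.ones(g.sum())]; c=np.linalg.lstsq(X,Z[g],rcond=None)[0]; print("slope",np.degrees(np.arctan(c[:2])),np.median(Z[g]))
w=(P[...,2]>.058)&(P[...,2]<.079)&(P[...,0]>.62); print("face x", w.sum(), np.percentile(P[w][:,0],[5,50]) if w.any() else 0)
E
```

```text
40.98 [ 0.5483 -0.2424  0.0729] yaw -2.73 tilt 0.04 F [-0.4  0.4 -2.7] w 0.0234 g 50.0 q [-0.15  0.51 -0.26 -0.   -0.8   1.67]
t 40.98 p [ 0.5483 -0.2424  0.0729] rot [-0.  0. -0.] shift [ 0.527 -0.005  0.004]
blade 12212 (array([ 0.5957, -0.2567]), (83, 79), 87.4)
slope [-0.78309406  0.24181379] 0.05108656906273171
face x 2284 [0.63357999 0.63747402]
```

>>> {"method": "drive_tool", "body": {"xyz": [[0.08,0,0],[0.1,0,0],[0.1,0,0],[0.1,0,0],[0.08,0,0],[0.03,0,0],[0,0,0],[0,0,0]], "rot": [[0,0,0],[0,0,0],[0,0,0],[0,0,0],[0,0,0],[0,0,0],[0,0,0],[0,0,0]], "gripper": [-1,-1,-1,-1,-1,-1,-1,-1]}}

```text
clock: 41.7
tcp_pos: [0.5969, -0.2448, 0.0729]
orientation: [-0.0, 1.0, -0.024, -0.0]
ft_force: [-0.3, 0.3, -2.5]
gripper_width: 0.0239
grasp_force: 50.0
```

>>> {"method": "drive_tool", "body": {"xyz": [[0.015,0,0],[0.015,0,0],[0,0,0]], "rot": [[0,0,0],[0,0,0],[0,0,0]], "gripper": [-1,-1,-1]}}

```text
clock: 41.95
tcp_pos: [0.6002, -0.2451, 0.0734]
orientation: [-0.0, 1.0, -0.024, 0.0]
ft_force: [-0.6, 0.9, -2.2]
gripper_width: 0.0237
grasp_force: 50.0
```

```bash
python3 - <<'E'
from h import *
rep()
im,d=arm.grab_frame("wrist"); P=cloud("wrist",d); Z=P[...,2]; cv2.imwrite("pics/w4.png",cv2.resize(im[100:290,130:390],(780,570)))
w=(P[...,2]>.058)&(P[...,2]<.079)&(P[...,0]>.62); print("face x", w.sum(), np.percentile(P[w][:,0],[5,50]) if w.any() else 0)
for t in("scraper","holder_mouth"):
    r=arm.pinpoint("wrist",t)[:1]
    if r: print(t,r[0]["p"],r[0]["uv"],onplane(r[0]["uv"],.05,cam("wrist")).round(4))
E
```

```text
41.95 [ 0.6002 -0.2451  0.0734] yaw -2.73 tilt 0.05 F [-0.6  0.9 -2.2] w 0.0237 g 50.0 q [-0.14  0.58 -0.13 -0.   -0.86  1.66]
face x 4458 [0.62237788 0.65841169]
holder_mouth 0.85 [257.0, 178.7] [ 0.6344 -0.247   0.05  ]
```

View pics/w4.png

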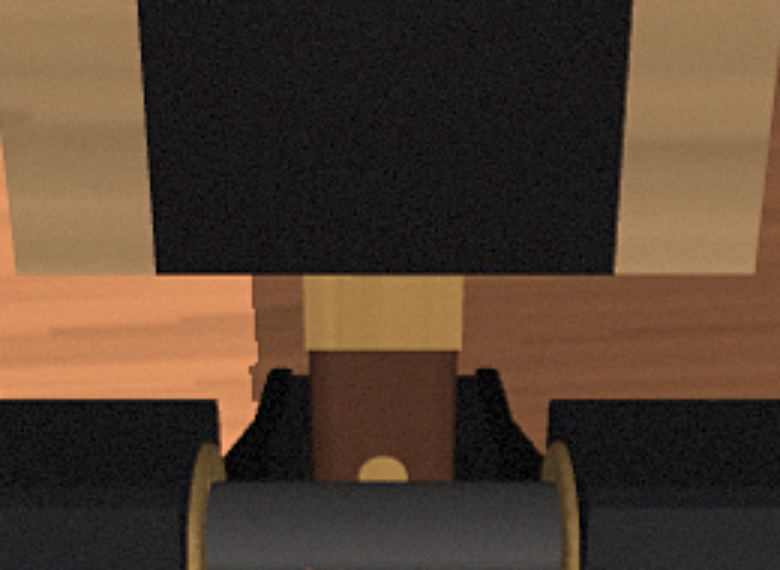

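The shoulder (ferrule at (383,280) in the crop) is almost at the block. I'll creep forward until it touches.

>>> {"method": "drive_tool", "body": {"xyz": [[0.01,0,0],[0.01,0,0],[0,0,0],[0,0,0]], "rot": [[0,0,0],[0,0,0],[0,0,0],[0,0,0]], "gripper": [-1,-1,-1,-1]}}

```text
clock: 42.43
tcp_pos: [0.6011, -0.2451, 0.0731]
orientation: [-0.0, 1.0, -0.024, -0.001]
ft_force: [-3.7, 1.0, -0.2]
gripper_width: 0.0238
grasp_force: 50.0
```

>>> {"method": "drive_tool", "body": {"xyz": [[0.01,0,0],[0,0,0],[0,0,0]], "rot": [[0,0,0],[0,0,0],[0,0,0]], "gripper": [-1,-1,-1]}}

```text
clock: 42.68
tcp_pos: [0.6011, -0.2451, 0.073]
orientation: [-0.001, 1.0, -0.024, -0.002]
ft_force: [-5.7, 0.6, 1.9]
gripper_width: 0.0236
grasp_force: 50.0
```

>>> {"method": "drive_tool", "body": {"xyz": [[0,0,0.01],[0,0,0.01],[0,0,0.005],[0,0,0],[0,0,0]], "rot": [[0,0,0],[0,0,0],[0,0,0],[0,0,0],[0,0,0]], "gripper": [-1,-1,-1,-1,-1]}}

```text
clock: 43.1
tcp_pos: [0.6011, -0.2452, 0.0705]
orientation: [-0.0, 1.0, -0.024, -0.002]
ft_force: [-6.1, 0.6, 2.3]
gripper_width: 0.0239
grasp_force: 50.0
```

>>> {"method": "drive_tool", "body": {"xyz": [[0,0,0],[0,0,0],[0,0,0],[0,0,0],[0,0,0],[0,0,0],[0,0,0],[0,0,0],[0,0,-0.1],[0,0,-0.2],[0,0,-0.3],[0,0,-0.3],[0,0,-0.3],[0,0,0]], "rot": [[0,0,0],[0,0,0],[0,0,0],[0,0,0],[0,0,0],[0,0,0],[0,0,0],[0,0,0],[0,0,0],[0,0,0],[0,0,0],[0,0,0],[0,0,0],[0,0,0]], "gripper": [0.2,0.2,0.2,0.2,0.2,0.2,0.2,0.2,0.2,0.2,0.2,0.2,0.2,0.2]}}

```text
clock: 44.27
tcp_pos: [0.6067, -0.2466, 0.1996]
orientation: [0.002, 1.0, -0.023, 0.007]
ft_force: [1.2, -0.4, 1.5]
gripper_width: 0.0521
grasp_force: 0.0
```

>>> {"method": "drive_tool", "body": {"xyz": [[-0.15,0.1,-0.1],[-0.2,0.25,0],[-0.2,0.25,0],[-0.2,0.25,0],[-0.2,0.25,0],[-0.2,0.25,0],[-0.2,0.25,0],[-0.1,0.2,0],[0,0,0]], "rot": [[0,0,0],[0,0,0],[0,0,0],[0,0,0],[0,0,0],[0,0,0],[0,0,0],[0,0,0],[0,0,0]], "gripper": [0.2,0.2,0.2,0.2,0.2,0.2,0.2,0.2,0.2]}}

```text
clock: 45.02
tcp_pos: [0.4473, -0.4211, 0.2014]
orientation: [0.0, 1.0, -0.026, 0.0]
ft_force: [0.8, -0.1, -0.1]
gripper_width: 0.0521
grasp_force: 0.0
```

```bash
python3 - <<'E'
from h import *
rep(); offcuts()
im,d=arm.grab_frame("top"); P=cloud("top",d); Z=P[...,2]
n=lambda x0,x1,y0,y1,z0,z1:(P[...,0]>x0)&(P[...,0]<x1)&(P[...,1]>y0)&(P[...,1]<y1)&(Z>z0)&(Z<z1)
K,o,A=cam("top"); v,u=np.mgrid[:384,:512]
red=(im[...,2]>120)&(im[...,1]<70)&(im[...,0]<70)
print("walls",rect(P,n(.45,.69,-.15,.11,.045,.063)),"handle",rect(P,red&n(.66,.74,-.12,.08,.07,.1)))
s=n(.575,.675,-.1,.06,-.02,.04); X=np.c_[P[s][:,:2],np.ones(s.sum())]; c=np.linalg.lstsq(X,Z[s],rcond=None)[0]; print("slope",np.degrees(np.arctan(c[:2])),Z[s].mean())
h=n(.48,.64,-.29,-.2,.03,.09); print("scr handle",h.sum(),rect(P,h)); X=np.c_[P[h][:,:2],np.ones(h.sum())]; c=np.linalg.lstsq(X,Z[h],rcond=None)[0]; print("slope",np.degrees(np.arctan(c[:2])),Z[h].max())
for t in("rose","pliers"): r=arm.pinpoint("top",t)[0]; print(t,r["uv"],onplane(r["uv"],0,(K,o,A)).round(3))
i2,_=arm.grab_frame("side"); cv2.imwrite("pics/fin.png",np.hstack([cv2.resize(im[90:230,40:360],(480,210)),cv2.resize(i2[170:260,230:390],(320,210))]) if 0 else np.vstack([cv2.resize(im[90:240,30:430],(800,300)),cv2.resize(i2[130:292,140:572-140],(432*800//432,300)) ]))
E
```

```text
45.02 [ 0.4473 -0.4211  0.2014] yaw -2.98 tilt 0.06 F [ 0.8 -0.1 -0.1] w 0.0521 g 0.0 q [-0.49  0.4  -0.08  0.   -1.09  2.01]
0.57 [123.6, 221.3, 142.2, 248.5] z 0.082 hsv [18. 19. 60.] (array([0.3764, 0.2731]), (38, 37), -29.4)
0.57 [139.6, 198.8, 156.0, 215.0] z 0.08 hsv [ 25.  26. 122.] (array([0.4505, 0.2324]), (40, 36), 63.6)
walls (array([ 0.608 , -0.0209]), (211, 166), 89.3) handle (array([ 0.7029, -0.0227]), (99, 21), 88.2)
slope [ 0.14682889 -0.09945882] 0.0073909099168523625
scr handle 485 (array([ 0.5826, -0.2452]), (115, 90), 0.1)
slope [ 2.08814036 -4.83884123] 0.08787643520853905
rose [155.3, 123.7] [0.714 0.245 0.   ]
pliers [407.1, 235.5] [ 0.389 -0.516  0.   ]
```

View pics/fin.png

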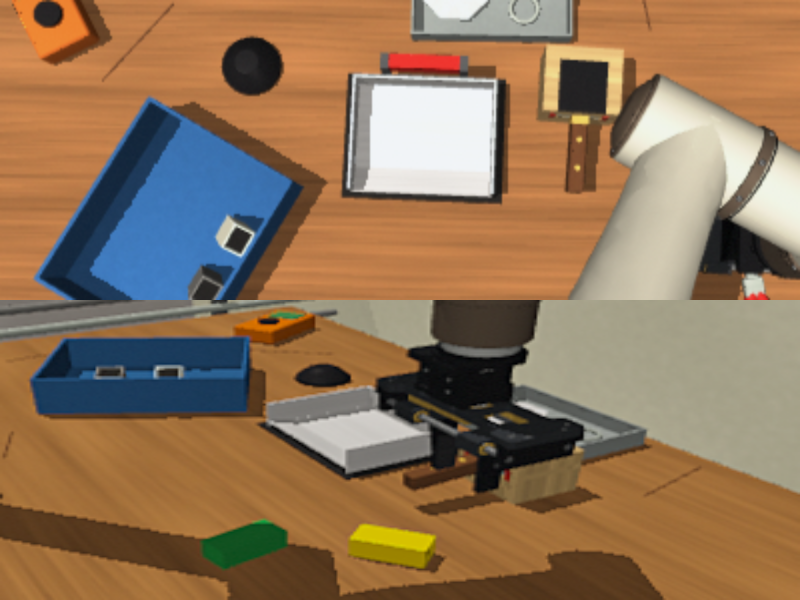

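Everything is in place: two offcuts are in the bin, the empty pan is on its mat and the scraper is in the holder. One numeric check that the scraper is fully home.

```bash
python3 - <<'E'
from h import *
im,d=arm.grab_frame("top"); P=cloud("top",d); Z=P[...,2]
g=(abs(P[...,1]+.2445)<.03)&(P[...,0]>.49)&(P[...,0]<.66)&(Z>.045)&(Z<.08)
n,l,s,_=cv2.connectedComponentsWithStats(g.astype(np.uint8))
h=g&(P[...,0]<.622)&(P[...,0]>.5); h&=(abs(P[...,1]+.2445)<.02)
print(h.sum(),rect(P,h),"rear x",np.percentile(P[h][:,0],[0,1,5]),"expected",.637-.11)
X=np.c_[P[h][:,:2],np.ones(h.sum())]; c=np.linalg.lstsq(X,Z[h],rcond=None)[0]; print("slope",np.degrees(np.arctan(c[:2])),np.median(Z[h]))
f=(abs(P[...,1]+.248)<.05)&(Z>.074)&(Z<.086)&(P[...,0]>.6)&(P[...,0]<.76); print("holder x",P[f][:,0].min(),P[f][:,0].max())
E
```

```text
319 (array([ 0.574 , -0.2426]), (97, 25), -3.2) rear x [0.52541324 0.52688205 0.53054721] expected 0.527
slope [  4.19443987 -10.52380925] 0.06733377725234324
holder x 0.6149074489270717 0.7342587265455605
```

```bash
python3 -c "
from cell import arm
print(arm.job_done())"
```

```text
the job is handed in; nothing more can be done
None
```

I handed the job in at about 45 s: both offcuts present (one grey, one white) are in the scrap bin, the empty pan is back flat and square on its mat, the scraper's shoulder is up against the holder, and the rose and pliers were never touched.

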